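# Slide the knife jar in behind the toothpick glass

### The job

The tall cutlery jar belongs at the back of the gallery rail on the counter, with the little toothpick glass in front of it, but the glass was put in first. Take the glass out of the way, slide the jar along the counter (it is full of loose cutlery, so do not lift it or tip it over) through the open end until it is fully home at the closed end, then stand the glass upright inside the rail again, in front of the jar. Leave the other things on the counter alone.

Things in the scene. Friction and masses are not known exactly. Their poses are not given: they have to be found in the camera images.
- gallery: Fixed three-sided guard rail of bright 8 mm steel rods on the counter, no floor; rods' top 31 mm, knobs on its feet 36 mm high. Encloses a straight lane 96 mm wide, 178 mm long, closed at one end; at the open end the rods flare gently outward for 36 mm more. Origin: on the counter, middle of the closed end's inner face. y: along the lane toward the closed end, x: across, z: up.
- lane_end (a point): Same point as the rail's origin: on the counter, middle of the closed end's inner face; same axes. The closed end is at the robot's left: y points to world +y within about 0.16 rad, the open end a little nearer the robot. Behind the work, the upright back of the wooden stand (0.43 m high, more with the crockery on it) begins at world x = 0.595; keep arm and gripper short of it.
- lane_mouth (a point): Point on the counter in the middle of the lane's open end (local y = -0.178 m of the rail); same axes.
- knife_jar: Tall amber glass jar of table knives, the one standing on the worktop, about 0.4 kg: round, 80 mm diameter, straight wall 122 mm high, knives up to 188 mm. Starts outside the rail's open end. Too wide to grip across. Slides if pushed low (below about 50 mm), may tip if pushed high. Origin at its underside, z up.
- jar_foot (a point): Centre of the jar's round underside, z up. To push it low without the gripper's body meeting the tall wall first, lean the tool back, away from the jar (some 35 degrees); two fingertips about 45 mm apart, side by side across the push, cradle the jar so that it does not slip off sideways. Pushed at 70 mm height it tips.
- pick_glass: Small clear glass of wooden toothpicks, about 0.16 kg: round, 72 mm high, 48 mm diameter at the foot widening to 61 mm at the rim. Starts upright somewhere inside the rail. Can be gripped across from above; fingertips 37 mm or more above the counter clear the rail. Origin: centre of its underside, z up.
- glass_foot (a point): Centre of the glass's underside, at counter height; z up along the glass.
- cone: Bystander: large brown pine-cone ornament on a small foot, 110 mm across, 172 mm high, left of the rail. Origin at the middle of its underside.
- bell: Bystander: counter bell, 73 mm across, 58 mm high, far right. Origin at the middle of its underside.
- biscuit_bowl: Bystander: white bowl of biscuits, 118 mm across, 52 mm high, right of the jar. Origin at the middle of its underside.
- notebook: Bystander: dark blue notebook lying flat, 148 x 109 x 14 mm, far left. Origin at the middle of its underside.

How it is judged:
By the outcome, as a careful person would: the job done as asked, in the order asked, and still so for the second after the job is handed in, with the robot touching nothing.
It also fails if it takes over 72 s, if anything falls off the work surface, if the arm or the gripper's body presses on something with over 40 N, if the wrist force passes 120 N, or if a joint passes its speed limit or range.

### The arm

A 6-joint arm with a two-finger parallel gripper is mounted at the origin on a cart in front of the work surface, level with it; the furniture and walls round the work are solid. World frame = base frame: x ahead of the robot, y to its left, z up, the work surface at z = 0. Lengths are in m, angles in rad, forces in N, time in s.
With the tool pointing down it reaches from about 0.25 to 0.775 m from the base axis. Payload 4 kg.
Tool frame: the origin (TCP) lies between the finger pads; the fingertips stand 25 mm ahead of it and the grasp point (between the pads) lies 6 mm ahead of it (ctrl.finger_overhang is the distance from the TCP to the fingertips, in m); z points along the fingers, y is the line along which they close (so a half turn about z gives the same grasp; the last joint's range is limited). The gripper opens to 85 mm and grips with 20 to 120 N. Pads are 22 mm wide; open, the fingers measure 114 mm over their backs; the gripper's body (76 mm by 85 mm) begins 54 mm behind the grasp point. The pads swing forward as they close: fully open they stand 13 mm farther back than shut.
Start: joints at [1.019, 0.087, 1.371, -0, 1.684, -0.103], TCP at [0.239, 0.496, 0.256] pointing down, gripper open.
Joint ranges: [-3.1, 3.1], [-0.76, 2.03], [0.27, 2.55], [-1.08, 4.22], [0.17, 2.65], [-2.57, 2.57]. Speed limits (rad/s): [2.79, 2.79, 3.14, 3.14, 3.14, 3.14].

### API

Orientations are given as a unit quaternion [w, x, y, z].
In Python, from rig import status, imaging, ticket, ctrl gives the robot as it stands.
- The arm moves only by the tool step_arm, never from a script. Its argument "steps" is a list of rows, each an object of numbers: "tx", "ty", "tz": the shift along the tool's x, y, z as a fraction of full scale; "ax", "ay", "az": the turn, a rotation vector about the tool's x, y, z as a fraction of full scale. In form: [{"tx": .., "ty": .., "tz": .., "ax": .., "ay": .., "az": ..}, ...]. A call has 1 to 20 rows; each row is the pose to reach, as a shift and turn from the pose commanded when the call began, along the tool's axes at that moment, turning the shorter way round; what a row does not reach only later rows make up. Full scale, the value 1, is 0.15 m for a shift and 2 pi rad for a turn. A row lasts 1/8 s, in which the tool goes at most 62.5 mm and 10.7 degrees, less where a joint would pass 70% of its speed; a pose out of reach is approached as far as the arm can. A call with a number of a shift or a turn outside -1 to 1 is refused whole. A call with a gripper value outside its range is refused whole. "fingers" is the closure, from 0 (fully open) to 1 (shut), set as the call begins (left out, the last holds). The fingers move at their own pace and stop on an object; "grip_force" is the grip in N (left out, the last holds). Time passes only in rows, so rows that repeat a pose let the fingers close. It gives the time, the measured TCP pose, the force, the opening and the grip force at its end, in the units of the state.
- status.get_obs(): the state, without advancing time (a new reading comes with each control period).
- imaging.get_image(name): name is "side" or "top" or "wrist"; returns the picture (400x640x3 uint8, blue, green, red); there is no depth.
- imaging.get_calibration(name): a dict with "fov_y" (degrees; the focal length in pixels is half the picture's height over the tangent of half this angle, whatever the lens; pixels are square), "cx", "cy" (the principal point, pixels), "pose" (4x4, takes a point from camera to world coordinates). Camera axes: x right, y up, looking along -z (the intrinsics and any distortion apply to the point x, -y, -z); pixel columns grow to the right and rows downward; lengths in m; the calibration is good to about 2 mm. The wrist camera is an equidistant fisheye: a pixel r from the principal point sees the ray r / f radians off the axis. A picture is of the moment at which its call begins: read the wrist's pose just before it. get_calibration takes no time and is no camera call; for the wrist camera it gives the pose at the moment of the call.
- ticket.hand_in(): hands the job in; it is judged then, once.
The state is a dict: "clock": time; "joint_pos": joint angles; "joint_velocities": joint speeds; "joint_torque": joint torques, N m; "ee_pos": TCP position; "eef_rot": TCP orientation; "wrist_force": force on the tool from outside, world axes, zero at the start; "torque": the same for the moment, N m; "width": finger opening in m; "gripper_force": force on a finger pad.
Only numpy, scipy, OpenCV 4.12 (cv2) and the standard library are available. Lean on these libraries where they do the work, as an engineer would, in place of code of your own. Each camera call takes 0.05 s, during which the arm holds its last target. There are 200 camera calls.

## Working session

There is one attempt and no reset: what is moved stays moved. The work goes in short steps, Python scripts to look and compute and a tool call to move; the robot and the scene stay as the last step left them, time stands still between calls to the robot, and variables do not carry over. Pictures are saved under pics/ and viewed, at most 10 in all, crops included, and the job is handed in when it is done.

Besides the shell and the picture viewer there is one more tool, called after "Request:" by a JSON object that holds its "fn" and its "kwargs". step_arm: Moves the arm, as the interface text tells. Its arguments: {"type":"object","properties":{"steps":{"type":"array","items":{"type":"object","properties":{"tx":{"type":"number","minimum":-1,"maximum":1},"ty":{"type":"number","minimum":-1,"maximum":1},"tz":{"type":"number","minimum":-1,"maximum":1},"ax":{"type":"number","minimum":-1,"maximum":1},"ay":{"type":"number","minimum":-1,"maximum":1},"az":{"type":"number","minimum":-1,"maximum":1}}}},"fingers":{"type":"number"},"grip_force":{"type":"number"}},"required":["steps"]}

```bash
ls; mkdir -p pics; python3 - <<'E'
from rig import status, imaging, ctrl
import cv2, numpy as np
np.set_printoptions(precision=4,suppress=True)
print(status.get_obs()); print(ctrl.finger_overhang)
for n in("top","side","wrist"):
    print(n,imaging.get_calibration(n)); cv2.imwrite(f"pics/{n}0.png",imaging.get_image(n))
E
```

```text
pics
{'clock': 0.0, 'joint_pos': array([ 1.0189,  0.088 ,  1.3723,  0.    ,  1.6836, -0.1031]), 'joint_velocities': array([ 0.0008,  0.0008,  0.001 , -0.0014, -0.0012, -0.0005]), 'joint_torque': array([  0.0008, -35.1863, -31.3279,   0.0001,   0.0105,   0.    ]), 'ee_pos': array([0.2384, 0.4951, 0.2551]), 'eef_rot': array([-0.0004,  0.2225,  0.9749, -0.0011]), 'wrist_force': array([ 0.1493, -0.4473, -0.3397]), 'torque': array([ 0.0108,  0.015 , -0.0325]), 'gripper_force': 0.0, 'width': 0.08576533072921118}
0.025
top {'fov_y': 49.89204231823468, 'cx': 321.9810036223052, 'cy': 203.55249354848593, 'pose': array([[-0.3388,  0.8419, -0.4199, -0.3595],
       [-0.9408, -0.3016,  0.1544,  0.3245],
       [ 0.0034,  0.4474,  0.8943,  1.8124],
       [ 0.    ,  0.    ,  0.    ,  1.    ]])}
side {'fov_y': 43.02671723355694, 'cx': 322.32406914183764, 'cy': 199.14559727375405, 'pose': array([[ 0.7509,  0.3004, -0.5881, -0.6966],
       [-0.6603,  0.3599, -0.6592, -1.3056],
       [ 0.0136,  0.8833,  0.4686,  0.962 ],
       [ 0.    ,  0.    ,  0.    ,  1.    ]])}
wrist {'fov_y': 65.70646984690485, 'cx': 323.3258719917494, 'cy': 191.89727774432896, 'pose': array([[ 0.4335, -0.8525, -0.2919,  0.1632],
       [ 0.9011,  0.4095,  0.1424,  0.5326],
       [-0.0019, -0.3248,  0.9458,  0.3722],
       [ 0.    ,  0.    ,  0.    ,  1.    ]])}
```

View pics/top0.png

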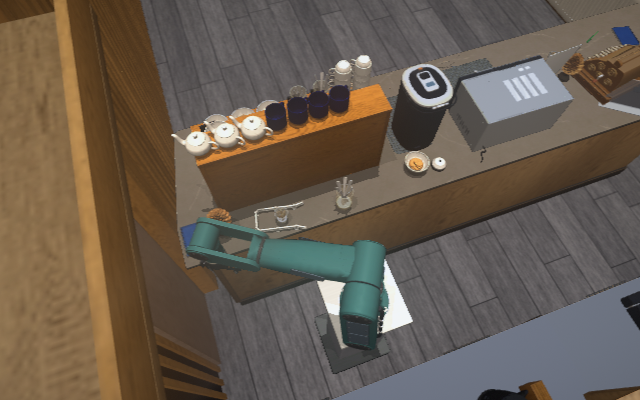

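View pics/side0.png

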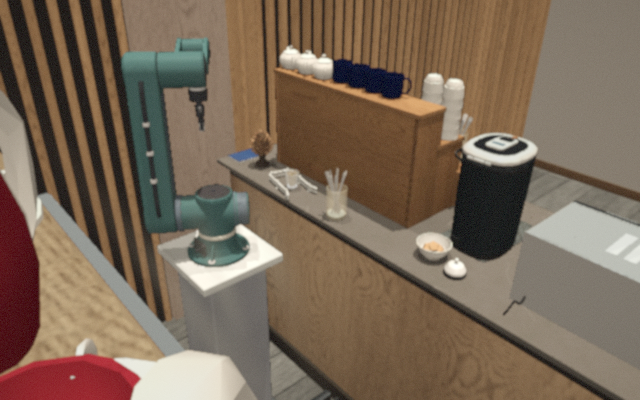

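```bash
cat > h.py <<'E'
import cv2, numpy as np
from rig import status, imaging
np.set_printoptions(precision=4,suppress=True)
def ray(n,u,v,cal=None):
    c=cal or imaging.get_calibration(n); f=200/np.tan(np.radians(c["fov_y"])/2)
    a=np.array([u-c["cx"],v-c["cy"]]); P=c["pose"]
    if n=="wrist":
        r=np.hypot(*a); t=r/f; d=np.array([a[0]/r*np.sin(t),-a[1]/r*np.sin(t),-np.cos(t)])
    else: d=np.array([a[0]/f,-a[1]/f,-1])
    return P[:3,3],P[:3,:3]@d
def at(n,u,v,z=0,cal=None):
    o,d=ray(n,u,v,cal); return o+d*(z-o[2])/d[2]
def px(n,p,cal=None):
    c=cal or imaging.get_calibration(n); f=200/np.tan(np.radians(c["fov_y"])/2)
    q=c["pose"][:3,:3].T@(np.asarray(p)-c["pose"][:3,3]); x,y,z=q[0],-q[1],-q[2]
    if n=="wrist":
        r=np.hypot(x,y); t=np.arctan2(r,z); s=f*t/r
    else: s=f/z
    return np.array([c["cx"]+x*s,c["cy"]+y*s])
def crop(src,dst,x,y,w,h,k):
    im=cv2.imread(src) if isinstance(src,str) else src
    o=cv2.resize(im[y:y+h,x:x+w],None,fx=k,fy=k,interpolation=cv2.INTER_CUBIC)
    for i in range(x-x%10+10,x+w,10): cv2.line(o,(int((i-x)*k),0),(int((i-x)*k),8 if i%50 else 16),(0,0,255),1)
    for i in range(y-y%10+10,y+h,10): cv2.line(o,(0,int((i-y)*k)),(8 if i%50 else 16,int((i-y)*k)),(0,0,255),1)
    cv2.imwrite(dst,o)
E
python3 - <<'E'
from h import *
crop("pics/top0.png","pics/top0c.png",235,165,133,80,6)
E
```

```text
(no output)
```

View pics/top0c.png

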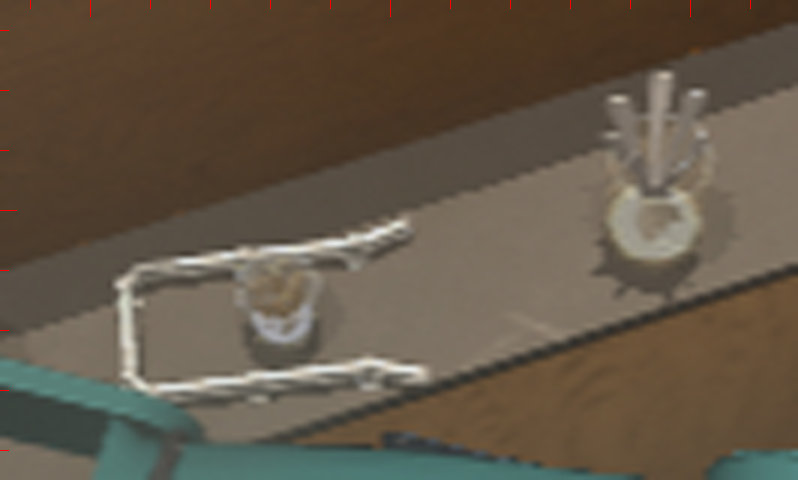

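View pics/wrist0.png

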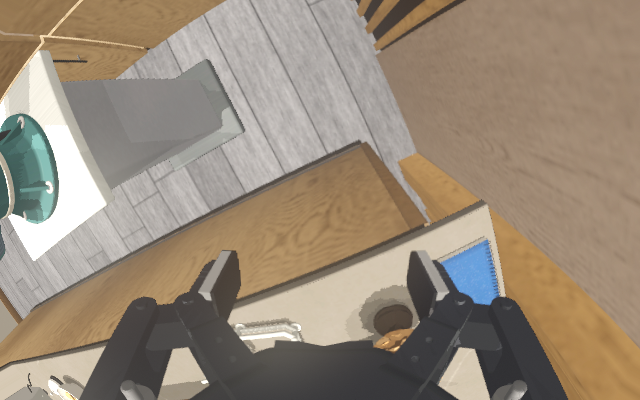

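```bash
python3 - <<'E'
from h import *
def f(u,v,z): print((u,v,z),at("top",235+u/6,165+v/6,z)[:2])
for p in [(125,285),(130,275),(140,388),(345,243),(370,363),(405,225),(425,375)]: f(*p,.027)
print("glass foot bottom edge"); f(282,343,0); f(282,320,0); f(278,265,.072)
print("jar"); 
for p in [(610,222),(702,222),(655,262),(655,190),(655,225)]: f(*p,0)
f(660,75,.188); f(660,155,.122)
print("bowl",at("top",417,165,0.03),"bell",at("top",439,164,.02),"cone",at("top",219,214,.1))
for q in [(336,215)]: print("side jar",at("side",*q,0))
print(at("side",293,177,0.0))
o=status.get_obs(); print(imaging.get_calibration("wrist")["pose"][:3,3]-o["ee_pos"])
E
```

```text
(125, 285, 0.027) [0.5381 0.3178]
(130, 275, 0.027) [0.545  0.3118]
(140, 388, 0.027) [0.4518 0.3306]
(345, 243, 0.027) [0.5154 0.1482]
(370, 363, 0.027) [0.413  0.1617]
(405, 225, 0.027) [0.5145 0.0996]
(425, 375, 0.027) [0.3897 0.1258]
glass foot bottom edge
(282, 343, 0) [0.4634 0.2176]
(282, 320, 0) [0.482  0.2118]
(278, 265, 0.072) [0.4928 0.2055]
jar
(610, 222, 0) [ 0.4759 -0.0565]
(702, 222, 0) [ 0.4514 -0.1247]
(655, 262, 0) [ 0.4313 -0.0773]
(655, 190, 0) [ 0.4904 -0.1001]
(655, 225, 0) [ 0.4614 -0.0889]
(660, 75, 0.188) [ 0.4889 -0.0934]
(660, 155, 0.122) [ 0.4593 -0.0856]
bowl [ 0.5188 -0.4887  0.03  ] bell [ 0.4926 -0.5972  0.02  ] cone [0.5489 0.4724 0.1   ]
side jar [ 0.4657 -0.0828  0.    ]
[0.5492 0.2868 0.    ]
[-0.0753  0.0374  0.1169]
```

Request:
{"fn": "step_arm", "kwargs": {"steps": [{"tx":-0.94,"ty":-0.16,"az":-0.13},{"tx":-0.94,"ty":-0.16,"az":-0.13},{"tx":-0.94,"ty":-0.16,"az":-0.13},{"tx":-0.94,"ty":-0.16,"az":-0.13},{"tx":-0.94,"ty":-0.16,"az":-0.13}], "fingers": 0}}

```text
validation failed for argument at $.st...
```

```bash
cat >> h.py <<'E'
from scipy.spatial.transform import Rotation as R
def cur():
    o=status.get_obs(); q=o["eef_rot"]; return o,o["ee_pos"],R.from_quat(np.r_[q[1:],q[0]])
def tool(azx,lean=0,leanaz=0):
    """tool rotation: down with tool x at azimuth azx (deg), then leaned so fingers point toward leanaz by lean deg"""
    a=np.radians(azx); x=np.array([np.cos(a),np.sin(a),0]); z=np.array([0,0,-1.])
    r=R.from_matrix(np.c_[x,np.cross(z,x),z]); b=np.radians(leanaz)
    return R.from_rotvec(np.radians(lean)*np.array([np.sin(b),-np.cos(b),0]))*r
def rel(p,r,p0=None,r0=None):
    if p0 is None: _,p0,r0=cur()
    print("t",r0.inv().apply(np.asarray(p)-p0)/.15,"a",(r0.inv()*r).as_rotvec()/2/np.pi)
E
python3 - <<'E'
from h import *
o,p,r=cur(); print(o["clock"],p,o["joint_pos"],r.as_matrix()); rel([.47,.33,.26],tool(250))
E
```

```text
0.15 [0.2385 0.4952 0.2554] [ 1.0189  0.0878  1.3719 -0.      1.6836 -0.1031] [[-0.901   0.4339 -0.0009]
 [ 0.4339  0.901  -0.0015]
 [ 0.0002 -0.0018 -1.    ]]
t [-1.8686 -0.3228 -0.0306] a [-0.0002 -0.0003 -0.2659]
```

Request:
{"fn": "step_arm", "kwargs": {"steps": [{"tx":-0.94,"ty":-0.16,"tz":0,"ax":0,"ay":0,"az":-0.13},{"tx":-0.94,"ty":-0.16,"tz":0,"ax":0,"ay":0,"az":-0.13},{"tx":-0.94,"ty":-0.16,"tz":0,"ax":0,"ay":0,"az":-0.13},{"tx":-0.94,"ty":-0.16,"tz":0,"ax":0,"ay":0,"az":-0.13},{"tx":-0.94,"ty":-0.16,"tz":0,"ax":0,"ay":0,"az":-0.13}], "fingers": 0}}

```text
clock: 0.78
ee_pos: [0.3557, 0.4121, 0.2558]
eef_rot: [-0.0, -0.184, 0.983, -0.0]
wrist_force: [-0.6, 1.5, -0.4]
width: 0.0856
gripper_force: 0.0
```

```bash
python3 - <<'E'
from h import *
o,p,r=cur(); print(o["clock"],p,o["joint_pos"],r.as_matrix()); rel([.47,.33,.26],tool(250))
E
```

```text
0.775 [0.3557 0.4121 0.2558] [ 0.7545  0.0755  1.3843  0.0001  1.6827 -1.1866] [[-0.9322 -0.362  -0.0008]
 [-0.362   0.9322 -0.0006]
 [ 0.0009 -0.0002 -1.    ]]
t [-0.5121 -0.7862 -0.0284] a [ 0.     -0.0002 -0.1355]
```

Request:
{"fn": "step_arm", "kwargs": {"steps": [{"tx":-0.51,"ty":-0.79,"tz":-0.03,"ax":0,"ay":0,"az":-0.135},{"tx":-0.51,"ty":-0.79,"tz":-0.03,"ax":0,"ay":0,"az":-0.135},{"tx":-0.51,"ty":-0.79,"tz":-0.03,"ax":0,"ay":0,"az":-0.135},{"tx":-0.51,"ty":-0.79,"tz":-0.03,"ax":0,"ay":0,"az":-0.135},{"tx":-0.51,"ty":-0.79,"tz":-0.03,"ax":0,"ay":0,"az":-0.135},{"tx":-0.51,"ty":-0.79,"tz":-0.03,"ax":0,"ay":0,"az":-0.135},{"tx":-0.51,"ty":-0.79,"tz":-0.03,"ax":0,"ay":0,"az":-0.135}]}}

```text
clock: 1.65
ee_pos: [0.4691, 0.3297, 0.2606]
eef_rot: [-0.0, -0.571, 0.821, 0.0]
wrist_force: [-0.5, 0.4, -0.1]
width: 0.0854
gripper_force: 0.0
```

```bash
python3 - <<'E'
from h import *
import pickle
o,p,r=cur(); print(o["clock"],p,o["joint_pos"]); 
c=imaging.get_calibration("wrist"); im=imaging.get_image("wrist"); cv2.imwrite("pics/w1.png",im); pickle.dump(c,open("w1.pkl","wb"))
E
```

```text
1.65 [0.4691 0.3297 0.2606] [ 0.5137  0.139   1.3054  0.      1.6976 -2.2717]
```

View pics/w1.png

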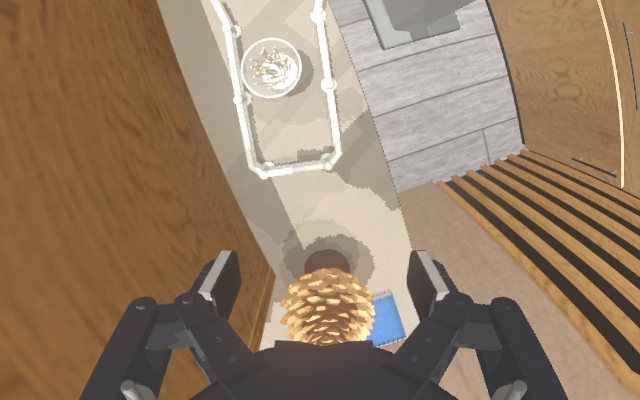

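```bash
python3 - <<'E'
from h import *
import pickle
c=pickle.load(open("w1.pkl","rb"))
for n,u,v,z in [("knob BL",264,172,.034),("knob FL",334,161,.034),("end mid",299,167,.027),("knob back",240,99,.034),("knob back2",232,32,.034),("knob fr",327,84,.034),("knob fr2",318,16,.034),("glass rim",271,68,.072),("rimL",241,68,.072),("rimR",301,67,.072),("rimT",271,38,.072),("rimB",270,98,.072)]:
    print(n,at("wrist",u,v,z,c)[:2])
crop("pics/w1.png","pics/w1c.png",205,0,150,190,3.1)
E
```

```text
knob BL [0.5373 0.3157]
knob FL [0.4568 0.332 ]
end mid [0.4979 0.3261]
knob back [0.5302 0.2272]
knob back2 [0.5108 0.1514]
knob fr [0.4342 0.2478]
knob fr2 [0.4165 0.1722]
glass rim [0.4799 0.2134]
rimL [0.5076 0.2013]
rimR [0.4524 0.2236]
rimT [0.4692 0.185 ]
rimB [0.4917 0.2409]
```

View pics/w1c.png

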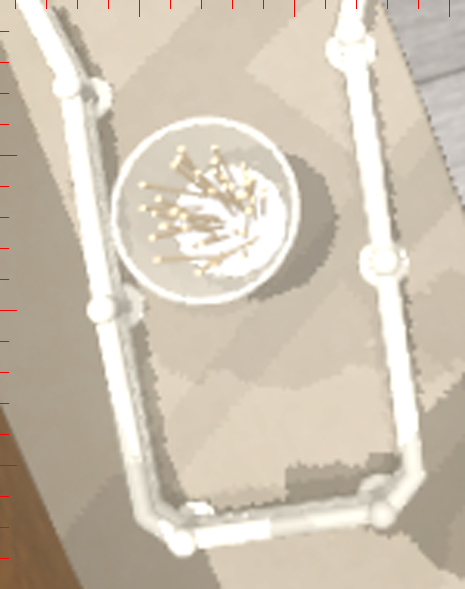

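```bash
python3 - <<'E'
from h import *
import pickle
from scipy.optimize import least_squares
c=pickle.load(open("w1.pkl","rb"))
g=lambda u,v,z=.027: at("wrist",205+u/3.1,v/3.1,z,c)[:2]
B=[g(70,100),g(86,200),g(102,308,.03),g(120,410),g(138,490)]
F=[g(352,60),g(367,160),g(384,262,.03),g(396,360),g(409,450)]
E=[g(215,534),g(270,527),g(330,519)]
def res(q):
    x,y,a,w=q; ex=np.array([np.cos(a),np.sin(a)]); ey=np.array([-np.sin(a),np.cos(a)]); o=np.array([x,y])
    return [(p-o)@ex-w for p in B]+[(p-o)@ex+w for p in F]+[(p-o)@ey-.004 for p in E]
s=least_squares(res,[.497,.32,-.17,.052]); print(s.x,np.array(s.fun)*1000)
x,y,a,w=s.x; ey=np.array([-np.sin(a),np.cos(a)])
ex=np.array([np.cos(a),np.sin(a)]); 
for k in [(67,87),(350,45)]: 
    d=g(*k,.034)-[x,y]; print("knob local",d@ex,d@ey)
print("mouth",s.x[:2]-.178*ey)
for p in [(205,210),(112,210),(299,210),(205,118),(205,302)]: print(g(*p,.072))
G=np.mean([g(112,210,.072),g(299,210,.072),g(205,118,.072),g(205,302,.072)],0); print("glass",G,"local",(G-[x,y])@ex,(G-[x,y])@ey)
E
```

```text
[ 0.5021  0.3235 -0.2141  0.0519] [ 0.1653 -0.2663 -0.388   0.6831 -0.1941  0.1839  0.2231 -0.457   0.1449
 -0.0949 -0.3307  0.063   0.2676]
knob local 0.050550784710560855 -0.17249363803979617
knob local -0.05168559338860481 -0.1677871687080951
mouth [0.4643 0.1496]
[0.4797 0.2132]
[0.5074 0.2011]
[0.4523 0.2244]
[0.4691 0.1852]
[0.4904 0.2408]
glass [0.4798 0.2129] local 0.0016768190215686153 -0.1128713273948521
```

```bash
python3 - <<'E'
from h import *
import pickle
c=pickle.load(open("w1.pkl","rb"))
for n,u,v,z in [("cone foot",327,262,.005),("footL",306,262,.005),("footR",349,262,0.005),("edge",330,5,0),("edge2",354,70,0),("edge3",400,190,0),("edge4",412,250,0)]: print(n,at("wrist",u,v,z,c)[:2])
r=tool(250); print(r.as_matrix())
rel([.480,.213,.13],r); rel([.480,.213,.066],r)
E
```

```text
cone foot [0.516  0.4714]
footL [0.5437 0.4612]
footR [0.487  0.4825]
edge [0.3958 0.1558]
edge2 [0.3973 0.2421]
edge3 [0.3899 0.4062]
edge4 [0.3964 0.5009]
[[-0.342  -0.9397  0.    ]
 [-0.9397  0.342   0.    ]
 [-0.      0.     -1.    ]]
t [ 0.7044 -0.3392  0.8712] a [ 0.     -0.     -0.0011]
t [ 0.7044 -0.3393  1.2979] a [ 0.     -0.     -0.0011]
```

Request:
{"fn": "step_arm", "kwargs": {"steps": [{"tx":0.7,"ty":-0.34,"tz":0.6,"ax":0,"ay":0,"az":-0.001},{"tx":0.704,"ty":-0.339,"tz":0.7,"ax":0,"ay":0,"az":-0.001},{"tx":0.704,"ty":-0.339,"tz":0.7,"ax":0,"ay":0,"az":-0.001},{"tx":0.704,"ty":-0.339,"tz":0.7,"ax":0,"ay":0,"az":-0.001}]}}

```text
clock: 2.2
ee_pos: [0.4789, 0.2114, 0.1533]
eef_rot: [-0.003, -0.573, 0.82, 0.001]
wrist_force: [0.4, -0.4, 0.5]
width: 0.0854
gripper_force: 0.0
```

```bash
python3 - <<'E'
from h import *
import pickle
o,p,r=cur(); print(o["clock"],p,o["joint_pos"]); rel([.480,.213,.066],tool(250))
c=imaging.get_calibration("wrist"); im=imaging.get_image("wrist"); cv2.imwrite("pics/w2.png",im); pickle.dump(c,open("w2.pkl","wb"))
print(px("wrist",[.48,.213,.072],c))
E
```

```text
2.2 [0.4789 0.2114 0.1533] [ 0.3073  0.0755  1.5893  0.0001  1.482  -2.4827]
t [-0.0145 -0.0055  0.5822] a [ 0.0007 -0.0005 -0.0004]
[321.9404 214.9913]
```

View pics/w2.png

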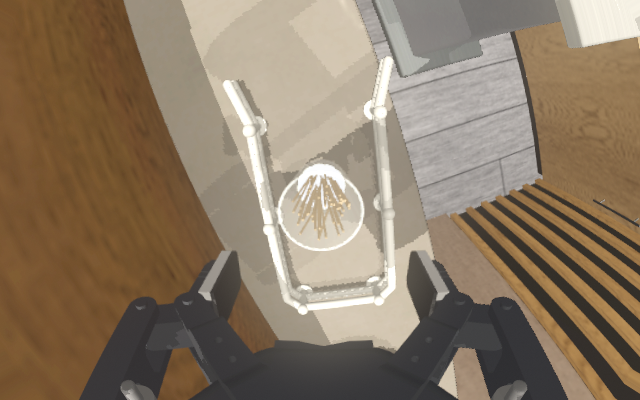

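```bash
python3 - <<'E'
from h import *
import pickle
c=pickle.load(open("w2.pkl","rb"))
g=lambda u,v,z: at("wrist",u,v,z,c)[:2]
G=np.mean([g(278,210,.072),g(364,210,.072),g(321,168,.072),g(321,250,.072)],0);print("glass",G)
print("knobs",g(249,130,.034),g(269,229,.034),g(303,308,.034),g(379,300,.034),g(388,213,.034),g(379,112,.034))
b1,b2,f1,f2=g(253,150,.027),g(284,280,.027),g(383,140,.027),g(391,262,.027)
e1,e2=g(320,306,.027),g(360,303,.027)
for a,b in((b1,b2),(f1,f2)): print(a,b,np.arctan2(*(b-a)))
print(e1,e2,np.arctan2(*(e2-e1)[::-1]))
rel(np.r_[G,.066],tool(250))
rel(np.r_[.432,.380,.15],tool(250)) 
E
```

```text
glass [0.4795 0.2097]
knobs [0.5143 0.1418] [0.5326 0.225 ] [0.5375 0.3155] [0.4649 0.3327] [0.433 0.246] [0.4153 0.1636]
[0.5195 0.1584] [0.5441 0.2822] 0.1954635314678145
[0.4182 0.187 ] [0.4428 0.2987] 0.21668581750001006
[0.523  0.3241] [0.4843 0.3349] 2.869484883907613
t [ 0.02   -0.0047  0.5957] a [ 0.0002 -0.     -0.0002]
t [-0.9376  0.6828  0.0365] a [ 0.0002 -0.     -0.0002]
```

Request:
{"fn": "step_arm", "kwargs": {"steps": [{"tx":0.01,"ty":0,"tz":0.25,"ax":0,"ay":0,"az":0},{"tx":0.01,"ty":0,"tz":0.45,"ax":0,"ay":0,"az":0},{"tx":0.01,"ty":0,"tz":0.58,"ax":0,"ay":0,"az":0},{"tx":0.01,"ty":0,"tz":0.58,"ax":0,"ay":0,"az":0}]}}

```text
clock: 2.75
ee_pos: [0.4795, 0.2128, 0.0687]
eef_rot: [-0.0, -0.574, 0.819, 0.0]
wrist_force: [0.1, -0.0, 0.2]
width: 0.0853
gripper_force: 0.0
```

Request:
{"fn": "step_arm", "kwargs": {"steps": [{"tx":0,"ty":0,"tz":0,"ax":0,"ay":0,"az":0},{"tx":0,"ty":0,"tz":0,"ax":0,"ay":0,"az":0},{"tx":0,"ty":0,"tz":0,"ax":0,"ay":0,"az":0},{"tx":0,"ty":0,"tz":0,"ax":0,"ay":0,"az":0},{"tx":0,"ty":0,"tz":0,"ax":0,"ay":0,"az":0},{"tx":0,"ty":0,"tz":0,"ax":0,"ay":0,"az":0}], "fingers": 1, "grip_force": 30}}

```text
clock: 3.5
ee_pos: [0.4813, 0.2125, 0.0714]
eef_rot: [0.003, -0.574, 0.819, -0.0]
wrist_force: [-1.8, 0.6, 6.3]
width: 0.0588
gripper_force: 32.5
```

Request:
{"fn": "step_arm", "kwargs": {"steps": [{"tx":0,"ty":0,"tz":-0.1,"ax":0,"ay":0,"az":0},{"tx":0,"ty":0,"tz":-0.25,"ax":0,"ay":0,"az":0},{"tx":0,"ty":0,"tz":-0.4,"ax":0,"ay":0,"az":0},{"tx":0,"ty":0,"tz":-0.5,"ax":0,"ay":0,"az":0},{"tx":0,"ty":0,"tz":-0.5,"ax":0,"ay":0,"az":0}]}}

```text
clock: 4.12
ee_pos: [0.4806, 0.2118, 0.1455]
eef_rot: [0.002, -0.574, 0.819, -0.0]
wrist_force: [-0.4, 0.5, -1.9]
width: 0.0588
gripper_force: 32.7
```

```bash
python3 - <<'E'
from h import *
o,p,r=cur(); print(o["clock"],p,o["joint_pos"],o["width"],o["wrist_force"]); rel(np.r_[.432,.380,.145],tool(250)) 
crop(imaging.get_image("wrist"),"pics/w3.png",190,100,260,200,3)
E
```

```text
4.125 [0.4806 0.2118 0.1455] [ 0.3072  0.079   1.6017 -0.      1.4576 -2.4861] 0.05876865807451068 [-0.4222  0.4556 -1.8568]
t [-0.9433  0.6872  0.0032] a [-0.0004  0.0003  0.0001]
```

View pics/w3.png

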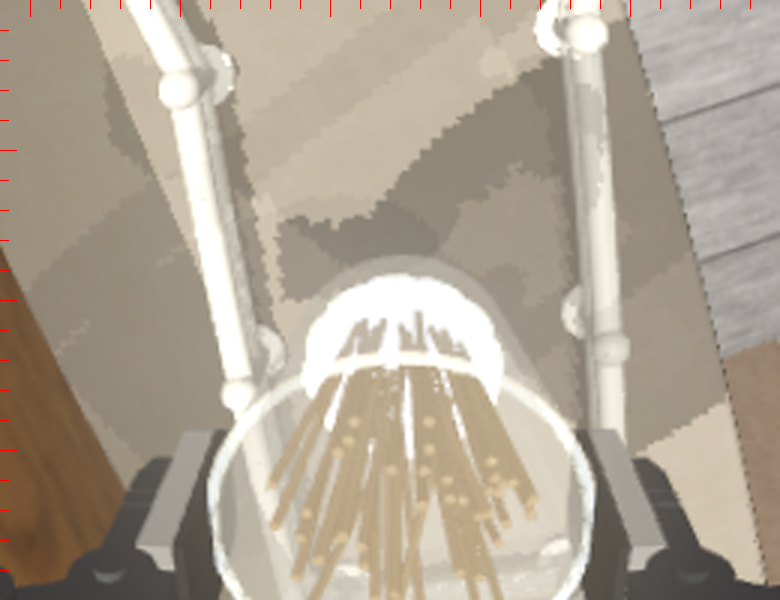

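Request:
{"fn": "step_arm", "kwargs": {"steps": [{"tx":-0.3,"ty":0.22,"tz":0,"ax":0,"ay":0,"az":0},{"tx":-0.6,"ty":0.44,"tz":0,"ax":0,"ay":0,"az":0},{"tx":-0.85,"ty":0.62,"tz":0,"ax":0,"ay":0,"az":0},{"tx":-0.943,"ty":0.687,"tz":0,"ax":0,"ay":0,"az":0},{"tx":-0.943,"ty":0.687,"tz":0,"ax":0,"ay":0,"az":0},{"tx":-0.943,"ty":0.687,"tz":0.2,"ax":0,"ay":0,"az":0},{"tx":-0.943,"ty":0.687,"tz":0.35,"ax":0,"ay":0,"az":0},{"tx":-0.943,"ty":0.687,"tz":0.43,"ax":0,"ay":0,"az":0},{"tx":-0.943,"ty":0.687,"tz":0.48,"ax":0,"ay":0,"az":0},{"tx":-0.943,"ty":0.687,"tz":0.485,"ax":0,"ay":0,"az":0},{"tx":-0.943,"ty":0.687,"tz":0.485,"ax":0,"ay":0,"az":0}]}}

```text
clock: 5.55
ee_pos: [0.4317, 0.3798, 0.0717]
eef_rot: [0.001, -0.574, 0.819, -0.0]
wrist_force: [-0.2, 0.1, -1.7]
width: 0.0587
gripper_force: 32.8
```

Request:
{"fn": "step_arm", "kwargs": {"steps": [{"tx":0,"ty":0,"tz":0.01,"ax":0,"ay":0,"az":0},{"tx":0,"ty":0,"tz":0.015,"ax":0,"ay":0,"az":0},{"tx":0,"ty":0,"tz":0.015,"ax":0,"ay":0,"az":0}]}}

```text
clock: 5.92
ee_pos: [0.4319, 0.3804, 0.0715]
eef_rot: [0.002, -0.574, 0.819, -0.0]
wrist_force: [-2.7, -1.4, 7.3]
width: 0.0589
gripper_force: 33.3
```

Request:
{"fn": "step_arm", "kwargs": {"steps": [{"tx":0,"ty":0,"tz":-0.01,"ax":0,"ay":0,"az":0},{"tx":0,"ty":0,"tz":-0.01,"ax":0,"ay":0,"az":0},{"tx":0,"ty":0,"tz":-0.01,"ax":0,"ay":0,"az":0},{"tx":0,"ty":0,"tz":-0.01,"ax":0,"ay":0,"az":0},{"tx":0,"ty":0,"tz":-0.2,"ax":0,"ay":0,"az":0},{"tx":0,"ty":0,"tz":-0.5,"ax":0,"ay":0,"az":0},{"tx":0,"ty":0,"tz":-0.9,"ax":0,"ay":0,"az":0},{"tx":0,"ty":0,"tz":-1.0,"ax":0,"ay":0,"az":0},{"tx":0,"ty":0,"tz":-1.0,"ax":0,"ay":0,"az":0}], "fingers": 0}}

```text
clock: 7.05
ee_pos: [0.4317, 0.3801, 0.2202]
eef_rot: [0.002, -0.574, 0.819, 0.0]
wrist_force: [0.4, -0.2, -1.5]
width: 0.0854
gripper_force: 0.0
```

```bash
python3 - <<'E'
from h import *
o,p,r=cur(); print(o["clock"],p,o["joint_pos"],o["wrist_force"])
J=np.array([[.088,1.3721,.2384,.4951,.2551],[.0755,1.3843,.3557,.4121,.2558],[.139,1.3054,.4691,.3297,.2606],[.0755,1.5893,.4789,.2114,.1533],[.079,1.6017,.4806,.2118,.1455],[o["joint_pos"][1],o["joint_pos"][2],*p]])
rr=np.sqrt(J[:,2]**2+J[:,3]**2-.0567**2); ph=J[:,0]+J[:,1]
A=[];b=[]
for (j2,_,_,_,z),f,q in zip(J,ph,rr):
    A+= [[np.sin(j2),np.sin(f),np.cos(f),0,1],[np.cos(j2),np.cos(f),-np.sin(f),1,0]]; b+=[q,z]
s=np.linalg.lstsq(np.array(A),np.array(b),rcond=None); print("L1,L2,e,H,a",s[0],s[3])
# orientation check vs model
def fk(j): return R.from_euler("Z",j[0])*R.from_euler("Y",j[1]+j[2])*R.from_euler("Z",j[3])*R.from_euler("Y",j[4])*R.from_euler("Z",j[5]+np.pi/2)
print((fk(o["joint_pos"]).inv()*r).magnitude())
for (x,y,z) in [(.455,-.14,.045),(.47,.2,.045)]:
  for az in (78,90):
    for lean in (25,35):
      for base in (az,az+180):
        t=tool(base,lean,az); d=.22; w=np.array([x,y,z])-d*t.apply([0,0,1]); j1=np.arctan2(w[1],w[0])-np.arcsin(.0567/np.hypot(*w[:2]))
        for f in (1.6,1.9):
            W=(R.from_euler("Z",j1)*R.from_euler("Y",f)).inv()*t*R.from_euler("Z",-np.pi/2)
            print((x,y),az,lean,base,f,"j1 %.2f"%j1,W.as_euler("ZYZ"))
E
```

```text
7.05 [0.4317 0.3801 0.2202] [ 0.6233  0.1506  1.372   0.      1.6158 -2.17  ] [ 0.3991 -0.2127 -1.5114]
L1,L2,e,H,a [ 0.4654  0.5     0.0982 -0.1661 -0.002 ] [4.2371 3.4599 0.2129 0.1696 0.0452]
4.3900756975462935e-16
(0.455, -0.14) 78 25 78 1.6 j1 -0.60 [ 0.405   1.7066 -0.3713]
(0.455, -0.14) 78 25 78 1.9 j1 -0.60 [ 0.4052  1.4306 -0.4891]
(0.455, -0.14) 78 25 258 1.6 j1 -0.60 [0.405  1.7066 2.7703]
(0.455, -0.14) 78 25 258 1.9 j1 -0.60 [0.4052 1.4306 2.6525]
(0.455, -0.14) 78 35 78 1.6 j1 -0.66 [ 0.5577  1.8005 -0.3966]
(0.455, -0.14) 78 35 78 1.9 j1 -0.66 [ 0.5417  1.5442 -0.5537]
(0.455, -0.14) 78 35 258 1.6 j1 -0.66 [0.5577 1.8005 2.745 ]
(0.455, -0.14) 78 35 258 1.9 j1 -0.66 [0.5417 1.5442 2.5879]
(0.455, -0.14) 90 25 90 1.6 j1 -0.58 [ 0.3685  1.7789 -0.5508]
(0.455, -0.14) 90 25 90 1.9 j1 -0.58 [ 0.3612  1.4984 -0.6578]
(0.455, -0.14) 90 25 270 1.6 j1 -0.58 [0.3685 1.7789 2.5907]
(0.455, -0.14) 90 25 270 1.9 j1 -0.58 [0.3612 1.4984 2.4838]
(0.455, -0.14) 90 35 90 1.6 j1 -0.64 [ 0.5077  1.8935 -0.5601]
(0.455, -0.14) 90 35 90 1.9 j1 -0.64 [ 0.4801  1.6289 -0.7045]
(0.455, -0.1
[... 337 characters left out ...]
904]
(0.47, 0.2) 78 35 78 1.6 j1 0.04 [0.5982 1.402  0.193 ]
(0.47, 0.2) 78 35 78 1.9 j1 0.04 [0.6511 1.1579 0.0103]
(0.47, 0.2) 78 35 258 1.6 j1 0.04 [ 0.5982  1.402  -2.9486]
(0.47, 0.2) 78 35 258 1.9 j1 0.04 [ 0.6511  1.1579 -3.1313]
(0.47, 0.2) 90 25 90 1.6 j1 0.11 [0.4349 1.4996 0.0838]
(0.47, 0.2) 90 25 90 1.9 j1 0.11 [ 0.4624  1.2289 -0.0487]
(0.47, 0.2) 90 25 270 1.6 j1 0.11 [ 0.4349  1.4996 -3.0578]
(0.47, 0.2) 90 25 270 1.9 j1 0.11 [0.4624 1.2289 3.0929]
(0.47, 0.2) 90 35 90 1.6 j1 0.04 [0.6111 1.526  0.013 ]
(0.47, 0.2) 90 35 90 1.9 j1 0.04 [ 0.6409  1.2823 -0.1648]
(0.47, 0.2) 90 35 270 1.6 j1 0.04 [ 0.6111  1.526  -3.1286]
(0.47, 0.2) 90 35 270 1.9 j1 0.04 [0.6409 1.2823 2.9768]
```

```bash
python3 - <<'E'
from h import *
o,p0,r0=cur(); q=np.array([.455,-.205,.27])
for i,az in enumerate((207,164,121,78)):
    p=p0+(q-p0)*np.array([(i+1)/4,(i+1)/4,1]); r=tool(az); rel(p,r,*( (pp,rr) if i else (p0,r0))); pp,rr=p,r
E
```

```text
t [ 0.9025 -0.3699 -0.3338] a [-0.0001  0.0005  0.1196]
t [ 0.4081 -0.8865  0.    ] a [0.     0.     0.1194]
t [-0.3061 -0.9266  0.    ] a [0.     0.     0.1194]
t [-0.8559 -0.4689  0.    ] a [0.     0.     0.1194]
```

Request:
{"fn": "step_arm", "kwargs": {"steps": [{"tx":0.2,"ty":-0.1,"tz":-0.3,"ax":0,"ay":0,"az":0.03},{"tx":0.5,"ty":-0.2,"tz":-0.33,"ax":0,"ay":0,"az":0.06},{"tx":0.9,"ty":-0.37,"tz":-0.33,"ax":0,"ay":0,"az":0.09},{"tx":0.9,"ty":-0.37,"tz":-0.33,"ax":0,"ay":0,"az":0.12},{"tx":0.9,"ty":-0.37,"tz":-0.33,"ax":0,"ay":0,"az":0.12}]}}

```text
clock: 7.68
ee_pos: [0.4367, 0.2329, 0.2657]
eef_rot: [-0.002, -0.232, 0.973, -0.0]
wrist_force: [-0.4, 0.2, -0.4]
width: 0.0856
gripper_force: 0.0
```

Request:
{"fn": "step_arm", "kwargs": {"steps": [{"tx":0.41,"ty":-0.88,"tz":0,"ax":0,"ay":0,"az":0.12},{"tx":0.41,"ty":-0.88,"tz":0,"ax":0,"ay":0,"az":0.12},{"tx":0.41,"ty":-0.88,"tz":0,"ax":0,"ay":0,"az":0.12},{"tx":0.41,"ty":-0.88,"tz":0,"ax":0,"ay":0,"az":0.12},{"tx":0.41,"ty":-0.88,"tz":0,"ax":0,"ay":0,"az":0.12}]}}

```text
clock: 8.3
ee_pos: [0.4418, 0.0887, 0.2668]
eef_rot: [-0.001, 0.14, 0.99, -0.0]
wrist_force: [-0.4, -1.4, 0.5]
width: 0.0853
gripper_force: 0.0
```

Request:
{"fn": "step_arm", "kwargs": {"steps": [{"tx":-0.31,"ty":-0.93,"tz":0,"ax":0,"ay":0,"az":0.12},{"tx":-0.31,"ty":-0.93,"tz":0,"ax":0,"ay":0,"az":0.12},{"tx":-0.31,"ty":-0.93,"tz":0,"ax":0,"ay":0,"az":0.12},{"tx":-0.31,"ty":-0.93,"tz":0,"ax":0,"ay":0,"az":0.12},{"tx":-0.31,"ty":-0.93,"tz":0,"ax":0,"ay":0,"az":0.12}]}}

```text
clock: 8.93
ee_pos: [0.4474, -0.0582, 0.2674]
eef_rot: [-0.001, 0.494, 0.87, -0.0]
wrist_force: [0.2, 0.0, -0.7]
width: 0.0855
gripper_force: 0.0
```

Request:
{"fn": "step_arm", "kwargs": {"steps": [{"tx":-0.86,"ty":-0.47,"tz":0,"ax":0,"ay":0,"az":0.12},{"tx":-0.86,"ty":-0.47,"tz":0,"ax":0,"ay":0,"az":0.12},{"tx":-0.86,"ty":-0.47,"tz":0,"ax":0,"ay":0,"az":0.12},{"tx":-0.86,"ty":-0.47,"tz":0,"ax":0,"ay":0,"az":0.12},{"tx":-0.86,"ty":-0.47,"tz":0,"ax":0,"ay":0,"az":0.12}], "fingers": 0.47}}

```text
clock: 9.55
ee_pos: [0.4522, -0.205, 0.2677]
eef_rot: [-0.001, 0.779, 0.627, -0.0]
wrist_force: [-0.0, 0.3, -0.5]
width: 0.0451
gripper_force: 0.0
```

```bash
python3 - <<'E'
from h import *
import pickle
o,p,r=cur(); print(o["clock"],p,o["joint_pos"],o["wrist_force"],o["width"])
c=imaging.get_calibration("wrist"); im=imaging.get_image("wrist"); pickle.dump(c,open("w4.pkl","wb")); cv2.imwrite("pics/w4.png",im)
t=imaging.get_image("top"); crop(t,"pics/t4.png",235,165,120,75,3)
a=cv2.resize(im[0:300],None,fx=1.25,fy=1.25); b=cv2.imread("pics/t4.png"); s=np.zeros((600,800,3),np.uint8); s[:375]=a; s[375:600,:360]=b; cv2.imwrite("pics/m4.png",s)
E
```

```text
9.55 [ 0.4522 -0.205   0.2677] [-0.54   -0.0335  1.472   0.0002  1.7044 -0.3248] [-0.0259  0.3438 -0.483 ] 0.045062116469915925
```

View pics/m4.png

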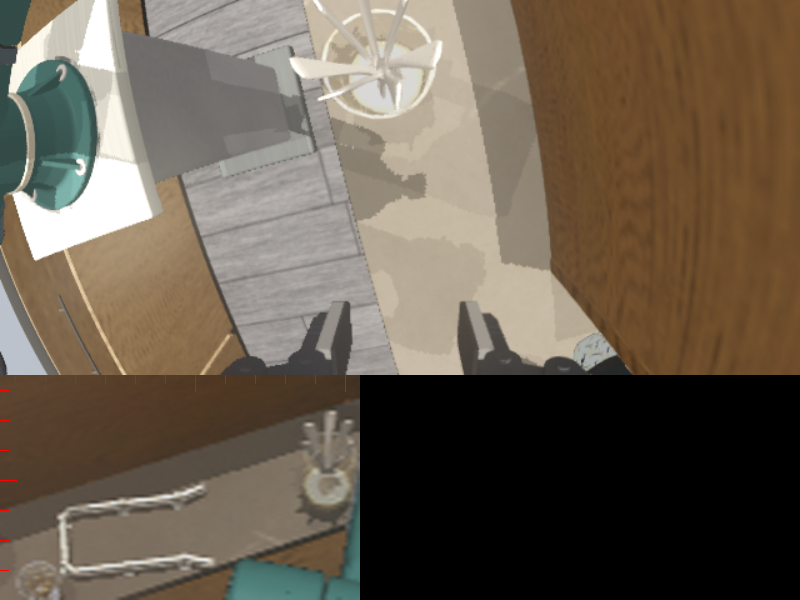

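```bash
python3 - <<'E'
from h import *
import pickle
c=pickle.load(open("w4.pkl","rb"))
g=lambda u,v,z: at("wrist",u/1.25,v/1.25,z,c)[:2]
rim=[g(*q,.122) for q in((321,64),(441,64),(381,10),(381,118))]; print(np.array(rim),"rim c",np.mean(rim,0))
print("foot",g(386,80,0.0), "footbottom",g(386,112,0),"foot l r",g(345,80,0),g(424,80,0))
for q in [(295,65),(440,45),(395,108),(322,100),(405,2),(318,0)]: print("knife",q,g(*q,.18))
E
```

```text
[[ 0.423  -0.0767]
 [ 0.501  -0.0952]
 [ 0.4703 -0.0497]
 [ 0.4542 -0.1229]] rim c [ 0.4621 -0.0861]
foot [ 0.4596 -0.0873] footbottom [ 0.4527 -0.1185] foot l r [ 0.4206 -0.0777] [ 0.4956 -0.0952]
knife (295, 65) [ 0.4197 -0.0833]
knife (440, 45) [ 0.4959 -0.0911]
knife (395, 108) [ 0.466  -0.1193]
knife (322, 100) [ 0.4296 -0.1059]
knife (405, 2) [ 0.4834 -0.0641]
knife (318, 0) [ 0.4394 -0.0511]
```

```bash
cat >> h.py <<'E'
O=np.array([.5025,.3245]); YAW=-.21; EY=np.array([-np.sin(YAW),np.cos(YAW)]); EX=np.array([np.cos(YAW),np.sin(YAW)])
def push(c,az,back,z=.042,lean=40):
    d=np.array([np.cos(np.radians(az)),np.sin(np.radians(az))]); return np.r_[np.asarray(c)-(.0575+back)*d,z],tool(az,lean,az)
E
python3 - <<'E'
from h import *
_,p0,r0=cur()
J=[.461,-.086]; a=push(J,94,.055,.17); b=push(J,94,.055); c=push(J,94,.012)
print(a[0],b[0]); rel(*a); rel(*b,*a); rel(*c,*b)
E
```

```text
[ 0.4688 -0.1982  0.17  ] [ 0.4688 -0.1982  0.042 ]
t [0.0657 0.0992 0.6533] a [ 0.0158  0.1103 -0.0436]
t [-0.5485 -0.      0.6537] a [0. 0. 0.]
t [0.2196 0.     0.1843] a [0. 0. 0.]
```

Request:
{"fn": "step_arm", "kwargs": {"steps": [{"tx":0.02,"ty":0.05,"tz":0.1,"ax":0.004,"ay":0.028,"az":-0.011},{"tx":0.04,"ty":0.08,"tz":0.25,"ax":0.008,"ay":0.055,"az":-0.022},{"tx":0.06,"ty":0.1,"tz":0.45,"ax":0.012,"ay":0.083,"az":-0.033},{"tx":0.066,"ty":0.1,"tz":0.6,"ax":0.016,"ay":0.11,"az":-0.044},{"tx":0.066,"ty":0.1,"tz":0.653,"ax":0.016,"ay":0.11,"az":-0.044},{"tx":0.066,"ty":0.1,"tz":0.653,"ax":0.016,"ay":0.11,"az":-0.044},{"tx":0.066,"ty":0.1,"tz":0.653,"ax":0.016,"ay":0.11,"az":-0.044}]}}

```text
clock: 10.52
ee_pos: [0.4696, -0.1987, 0.1731]
eef_rot: [-0.246, 0.642, 0.688, 0.233]
wrist_force: [0.7, -0.4, 0.4]
width: 0.0454
gripper_force: 0.0
```

```bash
python3 - <<'E'
from h import *
o,p,r=cur(); print(o["clock"],p,o["joint_pos"],r.as_matrix()[:,2],o["wrist_force"])
J=[.461,-.086]; b=push(J,94,.055); rel(*b); 
E
```

```text
10.525 [ 0.4696 -0.1987  0.1731] [-0.7715  0.3127  1.4112  0.4744  1.9276 -0.7899] [-0.0401  0.6362 -0.7705] [ 0.685  -0.37    0.3629]
t [-0.5544 -0.0079  0.6754] a [0.0007 0.0011 0.0001]
```

Request:
{"fn": "step_arm", "kwargs": {"steps": [{"tx":-0.14,"ty":0,"tz":0.165,"ax":0,"ay":0,"az":0},{"tx":-0.28,"ty":0,"tz":0.33,"ax":0,"ay":0,"az":0},{"tx":-0.42,"ty":0,"tz":0.5,"ax":0,"ay":0,"az":0},{"tx":-0.55,"ty":0,"tz":0.66,"ax":0,"ay":0,"az":0},{"tx":-0.55,"ty":0,"tz":0.66,"ax":0,"ay":0,"az":0}]}}

```text
clock: 11.15
ee_pos: [0.4684, -0.1979, 0.0417]
eef_rot: [-0.25, 0.642, 0.687, 0.233]
wrist_force: [-0.0, 0.7, -0.4]
width: 0.0449
gripper_force: 0.0
```

Request:
{"fn": "step_arm", "kwargs": {"steps": [{"tx":0.05,"ty":0,"tz":0.043,"ax":0,"ay":0,"az":0},{"tx":0.11,"ty":0,"tz":0.092,"ax":0,"ay":0,"az":0},{"tx":0.16,"ty":0,"tz":0.134,"ax":0,"ay":0,"az":0},{"tx":0.19,"ty":0,"tz":0.16,"ax":0,"ay":0,"az":0},{"tx":0.21,"ty":0,"tz":0.176,"ax":0,"ay":0,"az":0},{"tx":0.22,"ty":0,"tz":0.184,"ax":0,"ay":0,"az":0}]}}

```text
clock: 11.9
ee_pos: [0.4659, -0.1559, 0.0414]
eef_rot: [-0.249, 0.643, 0.686, 0.233]
wrist_force: [-0.0, 0.1, 0.1]
width: 0.0452
gripper_force: 0.0
```

```bash
python3 - <<'E'
from h import *
o,p,r=cur(); print(o["clock"],p,o["joint_pos"],r.as_matrix()[:,2],o["wrist_force"])
C=[.461,-.086]; rel(*push([.4504,.080],94,0))
t=imaging.get_image("top");cv2.imwrite("pics/t5.png",t); cv2.imwrite("pics/w5.png",imaging.get_image("wrist"))
E
```

```text
11.9 [ 0.4659 -0.1559  0.0414] [-0.7242  0.3962  1.5936  0.4709  1.6749 -0.8676] [-0.0423  0.6398 -0.7673] [-0.0017  0.133   0.0879]
t [0.9177 0.0017 0.7619] a [ 0.0004  0.0003 -0.0005]
```

Request:
{"fn": "step_arm", "kwargs": {"steps": [{"tx":0.03,"ty":0,"tz":0.025,"ax":0,"ay":0,"az":0},{"tx":0.06,"ty":0,"tz":0.05,"ax":0,"ay":0,"az":0},{"tx":0.09,"ty":0,"tz":0.075,"ax":0,"ay":0,"az":0},{"tx":0.13,"ty":0,"tz":0.108,"ax":0,"ay":0,"az":0},{"tx":0.17,"ty":0,"tz":0.141,"ax":0,"ay":0,"az":0},{"tx":0.21,"ty":0,"tz":0.174,"ax":0,"ay":0,"az":0},{"tx":0.25,"ty":0,"tz":0.208,"ax":0,"ay":0,"az":0},{"tx":0.29,"ty":0,"tz":0.241,"ax":0,"ay":0,"az":0},{"tx":0.32,"ty":0,"tz":0.266,"ax":0,"ay":0,"az":0},{"tx":0.34,"ty":0,"tz":0.282,"ax":0,"ay":0,"az":0}]}}

```text
clock: 13.25
ee_pos: [0.4615, -0.0895, 0.0416]
eef_rot: [-0.249, 0.642, 0.686, 0.233]
wrist_force: [-0.7, -1.5, -2.2]
width: 0.0453
gripper_force: 1.0
```

```bash
python3 - <<'E'
from h import *
import pickle
o,p,r=cur(); print(o["clock"],p,o["wrist_force"],o["torque"]); rel(*push([.4504,.080],94,0))
c=imaging.get_calibration("wrist"); w=imaging.get_image("wrist"); cv2.imwrite("pics/w6.png",w); pickle.dump(c,open("w6.pkl","wb"))
t=imaging.get_image("top"); cv2.imwrite("pics/t6.png",t)
# jar in the top picture: difference against the earlier picture, within the region
a=cv2.imread("pics/t5.png"); d=cv2.absdiff(a,t).max(2)[150:235,300:380]; ys,xs=np.nonzero(d>40); print("diff box",xs.min()+300,xs.max()+300,ys.min()+150,ys.max()+150)
# rim by Hough in wrist view
g=cv2.medianBlur(cv2.cvtColor(w,cv2.COLOR_BGR2GRAY),3)
h=cv2.HoughCircles(g,cv2.HOUGH_GRADIENT,1.2,30,param1=100,param2=30,minRadius=35,maxRadius=110)
pr=px("wrist",np.r_[p[:2]+.0575*np.array([-.07,.998]),.122],c); print("pred rim",pr); print(None if h is None else h[0][:8])
E
```

```text
13.25 [ 0.4615 -0.0895  0.0416] [-0.7338 -1.4891 -2.2119] [-0.7028 -0.0451  0.0019]
t [0.5764 0.0024 0.4786] a [ 0.0004  0.0003 -0.0005]
diff box 320 379 150 234
pred rim [321.7735  50.2348]
[[322.2  193.8   59.12]
 [357.    96.6   94.76]
 [265.8   91.8   67.04]
 [389.4   99.    63.08]
 [339.    72.6  105.32]
 [323.4  277.8   67.04]
 [107.4  100.2   92.12]
 [156.6  263.4  109.28]]
```

```bash
cat >> h.py <<'E'
import pickle
def rimfit(img,cal,c0,z=.122,rad=.039,span=.02,n="wrist"):
    w=cv2.imread(img) if isinstance(img,str) else img
    g=cv2.cvtColor(w,cv2.COLOR_BGR2GRAY).astype(np.float32)
    s=g-cv2.GaussianBlur(g,(0,0),4); s=np.clip(s,-5,40)   # thin bright line
    th=np.linspace(0,2*np.pi,120,endpoint=False); best=[]
    for dx in np.arange(-span,span+1e-6,.002):
        for dy in np.arange(-span,span+1e-6,.002):
            P=np.array([px(n,[c0[0]+dx+rad*np.cos(t),c0[1]+dy+rad*np.sin(t),z],cal) for t in th]).astype(np.float32)
            ok=(P[:,0]>1)&(P[:,0]<638)&(P[:,1]>1)&(P[:,1]<398)
            if ok.sum()<40: continue
            v=cv2.remap(s,P[ok,0][None],P[ok,1][None],cv2.INTER_LINEAR); best.append((v.mean(),c0[0]+dx,c0[1]+dy,ok.sum()))
    best.sort(reverse=True); return np.array(best[:4])
E
python3 - <<'E'
from h import *
L=lambda f:pickle.load(open(f,"rb"))
print(rimfit("pics/w4.png",L("w4.pkl"),[.46,-.086]))
p=np.array([.4615,-.0895])+.0575*np.array([-.07,.998]); print(p,rimfit("pics/w6.png",L("w6.pkl"),p))
E
```

```text
[[ 10.5257   0.46    -0.088  120.    ]
 [  9.5183   0.462   -0.084  120.    ]
 [  8.7422   0.458   -0.084  120.    ]
 [  8.6832   0.458   -0.086  120.    ]]
[ 0.4575 -0.0321] [[  7.5527   0.4555  -0.0361  97.    ]
 [  7.0367   0.4455  -0.0121  71.    ]
 [  6.8214   0.4555  -0.0381  99.    ]
 [  6.5838   0.4555  -0.0401 103.    ]]
```

Request:
{"fn": "step_arm", "kwargs": {"steps": [{"tx":0.03,"ty":0,"tz":0.025,"ax":0,"ay":0,"az":0},{"tx":0.07,"ty":0,"tz":0.058,"ax":0,"ay":0,"az":0},{"tx":0.11,"ty":0,"tz":0.091,"ax":0,"ay":0,"az":0},{"tx":0.155,"ty":0,"tz":0.129,"ax":0,"ay":0,"az":0},{"tx":0.2,"ty":0,"tz":0.166,"ax":0,"ay":0,"az":0},{"tx":0.245,"ty":0,"tz":0.203,"ax":0,"ay":0,"az":0},{"tx":0.29,"ty":0,"tz":0.241,"ax":0,"ay":0,"az":0},{"tx":0.335,"ty":0,"tz":0.278,"ax":0,"ay":0,"az":0},{"tx":0.38,"ty":0,"tz":0.315,"ax":0,"ay":0,"az":0},{"tx":0.425,"ty":0,"tz":0.353,"ax":0,"ay":0,"az":0},{"tx":0.47,"ty":0,"tz":0.39,"ax":0,"ay":0,"az":0},{"tx":0.51,"ty":0,"tz":0.423,"ax":0,"ay":0,"az":0},{"tx":0.54,"ty":0,"tz":0.448,"ax":0,"ay":0,"az":0},{"tx":0.56,"ty":0,"tz":0.465,"ax":0,"ay":0,"az":0}]}}

```text
clock: 15.1
ee_pos: [0.4543, 0.0194, 0.042]
eef_rot: [-0.249, 0.642, 0.686, 0.233]
wrist_force: [-0.4, -1.6, -0.4]
width: 0.0451
gripper_force: 1.0
```

```bash
python3 - <<'E'
from h import *
o,p,r=cur(); print(o["clock"],p,o["joint_pos"],o["wrist_force"])
c=imaging.get_calibration("wrist"); w=imaging.get_image("wrist"); cv2.imwrite("pics/w7.png",w); pickle.dump(c,open("w7.pkl","wb"))
q=p[:2]+.0535*np.array([-.07,.998]); f=rimfit(w,c,q); print(q,f); C=f[0,1:3]; d=C-O; print("local",d@EX,d@EY)
for az in (90,86,82,78): rel(*push(q-[0,0],az,-.004))
E
```

```text
15.1 [0.4543 0.0194 0.042 ] [-0.4677  0.2175  1.8304  0.5861  1.5083 -0.6975] [-0.4155 -1.6009 -0.4322]
[0.4506 0.0727] [[ 7.2356  0.4526  0.0747 95.    ]
 [ 6.7317  0.4526  0.0727 98.    ]
 [ 6.6932  0.4486  0.0727 97.    ]
 [ 6.676   0.4466  0.0907 77.    ]]
local 0.0032376111648844933 -0.2546707242714955
t [-0.0014 -0.0244 -0.0004] a [-0.0068  0.0002  0.008 ]
t [ 0.0005 -0.0492  0.0012] a [-0.0139  0.0002  0.0165]
t [ 0.0037 -0.0737  0.0039] a [-0.0211  0.0002  0.0251]
t [ 0.0083 -0.0979  0.0077] a [-0.0282  0.0002  0.0336]
```

```bash
python3 - <<'E'
from h import *
_,p0,r0=cur(); q=p0[:2]+.0535*np.array([-.07,.998]); ly=(q-O)@EY; lx=(q-O)@EX; print(lx,ly)
for i in range(1,15):
    az=94-16*min(i/6,1); c=O+EY*(ly+.006*i)+EX*lx*(1-min(i/6,1)); p,r=push(c,az,-.004)
    rel(p,r,p0,r0)
E
```

```text
0.0015255839557917253 -0.2567326551353594
t [ 0.0299 -0.0074  0.0258] a [-0.0044  0.0002  0.0052]
t [ 0.0606 -0.0147  0.0514] a [-0.0092  0.0002  0.0109]
t [ 0.0919 -0.0219  0.0776] a [-0.0139  0.0002  0.0165]
t [ 0.1238 -0.029   0.1043] a [-0.0187  0.0002  0.0222]
t [ 0.1562 -0.036   0.1315] a [-0.0235  0.0002  0.0279]
t [ 0.1893 -0.0428  0.1591] a [-0.0282  0.0002  0.0336]
t [ 0.2188 -0.0319  0.1838] a [-0.0282  0.0002  0.0336]
t [ 0.2483 -0.021   0.2085] a [-0.0282  0.0002  0.0336]
t [ 0.2778 -0.0101  0.2332] a [-0.0282  0.0002  0.0336]
t [0.3074 0.0008 0.2579] a [-0.0282  0.0002  0.0336]
t [0.3369 0.0117 0.2826] a [-0.0282  0.0002  0.0336]
t [0.3664 0.0226 0.3073] a [-0.0282  0.0002  0.0336]
t [0.3959 0.0335 0.332 ] a [-0.0282  0.0002  0.0336]
t [0.4254 0.0444 0.3567] a [-0.0282  0.0002  0.0336]
```

Request:
{"fn": "step_arm", "kwargs": {"steps": [{"tx":0.03,"ty":-0.007,"tz":0.026,"ax":-0.0044,"ay":0,"az":0.0052},{"tx":0.061,"ty":-0.015,"tz":0.051,"ax":-0.0092,"ay":0,"az":0.0109},{"tx":0.092,"ty":-0.022,"tz":0.078,"ax":-0.0139,"ay":0,"az":0.0165},{"tx":0.124,"ty":-0.029,"tz":0.104,"ax":-0.0187,"ay":0,"az":0.0222},{"tx":0.156,"ty":-0.036,"tz":0.131,"ax":-0.0235,"ay":0,"az":0.0279},{"tx":0.189,"ty":-0.043,"tz":0.159,"ax":-0.0282,"ay":0,"az":0.0336},{"tx":0.219,"ty":-0.032,"tz":0.184,"ax":-0.0282,"ay":0,"az":0.0336},{"tx":0.248,"ty":-0.021,"tz":0.208,"ax":-0.0282,"ay":0,"az":0.0336},{"tx":0.278,"ty":-0.01,"tz":0.233,"ax":-0.0282,"ay":0,"az":0.0336},{"tx":0.307,"ty":0.001,"tz":0.258,"ax":-0.0282,"ay":0,"az":0.0336},{"tx":0.337,"ty":0.012,"tz":0.283,"ax":-0.0282,"ay":0,"az":0.0336},{"tx":0.337,"ty":0.012,"tz":0.283,"ax":-0.0282,"ay":0,"az":0.0336}]}}

```text
clock: 16.65
ee_pos: [0.452, 0.0857, 0.042]
eef_rot: [-0.215, 0.73, 0.592, 0.266]
wrist_force: [1.0, -0.3, 0.2]
width: 0.0454
gripper_force: 0.2
```

```bash
python3 - <<'E'
from h import *
o,p,r=cur(); print(o["clock"],p,o["joint_pos"],o["wrist_force"])
c=imaging.get_calibration("wrist"); w=imaging.get_image("wrist"); cv2.imwrite("pics/w8.png",w); pickle.dump(c,open("w8.pkl","wb"))
q=p[:2]+.0535*EY; f=rimfit(w,c,q); print(q,f)
for C in (q,f[0,1:3]): d=C-O; print("local",d@EX,d@EY)
for y in (-.16,-.12,-.08,-.04): rel(*push(O+EY*y,78,-.004))
E
```

```text
16.65 [0.452  0.0857 0.042 ] [-0.3778  0.0689  2.0036  0.7187  1.2927 -0.4539] [ 0.9726 -0.3389  0.2414]
[0.4631 0.138 ] [[  7.8652   0.4591   0.136  102.    ]
 [  7.7805   0.4591   0.138   99.    ]
 [  6.5332   0.4611   0.14    96.    ]
 [  6.3462   0.4591   0.134  106.    ]]
local 0.000376254981524021 -0.19056688683776185
local -0.00311894887768038 -0.19335678826659455
t [ 0.1568 -0.0017  0.1317] a [0.     0.0001 0.    ]
t [ 0.3612 -0.0015  0.3029] a [0.     0.0001 0.    ]
t [ 0.5656 -0.0014  0.4742] a [0.     0.0001 0.    ]
t [ 0.77   -0.0012  0.6454] a [0.     0.0001 0.    ]
```

Request:
{"fn": "step_arm", "kwargs": {"steps": [{"tx":0.03,"ty":0,"tz":0.025,"ax":0,"ay":0,"az":0},{"tx":0.07,"ty":0,"tz":0.059,"ax":0,"ay":0,"az":0},{"tx":0.11,"ty":0,"tz":0.092,"ax":0,"ay":0,"az":0},{"tx":0.15,"ty":0,"tz":0.126,"ax":0,"ay":0,"az":0},{"tx":0.19,"ty":0,"tz":0.159,"ax":0,"ay":0,"az":0},{"tx":0.23,"ty":0,"tz":0.193,"ax":0,"ay":0,"az":0},{"tx":0.27,"ty":0,"tz":0.226,"ax":0,"ay":0,"az":0},{"tx":0.31,"ty":0,"tz":0.26,"ax":0,"ay":0,"az":0},{"tx":0.31,"ty":0,"tz":0.26,"ax":0,"ay":0,"az":0}]}}

```text
clock: 17.82
ee_pos: [0.4643, 0.1453, 0.0419]
eef_rot: [-0.215, 0.73, 0.592, 0.265]
wrist_force: [-0.7, 0.5, -0.3]
width: 0.0453
gripper_force: 0.0
```

```bash
python3 - <<'E'
from h import *
o,p,r=cur(); print(o["clock"],p,o["joint_pos"],o["wrist_force"])
c=imaging.get_calibration("wrist"); w=imaging.get_image("wrist"); cv2.imwrite("pics/w9.png",w); pickle.dump(c,open("w9.pkl","wb"))
q=p[:2]+.0535*EY; f=rimfit(w,c,q); print(q,f)
for C in (q,f[0,1:3]): d=C-O; print("local",d@EX,d@EY)
for y in (-.08,-.04): rel(*push(O+EY*y,78,-.004))
E
```

```text
17.825 [0.4643 0.1453 0.0419] [-0.2341  0.0737  1.9989  0.7567  1.2084 -0.3558] [-0.6903  0.4611 -0.3066]
[0.4755 0.1976] [[  8.0548   0.4715   0.1976  98.    ]
 [  7.3194   0.4715   0.1956 102.    ]
 [  6.6687   0.4735   0.1996  95.    ]
 [  5.7707   0.4715   0.1936 106.    ]]
local 2.9213235684127453e-05 -0.12972557237497867
local -0.0038829104232124636 -0.13055941197436308
t [0.2563 0.0009 0.2126] a [-0.0001  0.0002  0.    ]
t [0.4608 0.0012 0.3838] a [-0.0001  0.0002  0.    ]
```

Request:
{"fn": "step_arm", "kwargs": {"steps": [{"tx":0.03,"ty":0,"tz":0.025,"ax":0,"ay":0,"az":0},{"tx":0.07,"ty":0,"tz":0.059,"ax":0,"ay":0,"az":0},{"tx":0.11,"ty":0,"tz":0.092,"ax":0,"ay":0,"az":0},{"tx":0.15,"ty":0,"tz":0.125,"ax":0,"ay":0,"az":0},{"tx":0.19,"ty":0,"tz":0.159,"ax":0,"ay":0,"az":0},{"tx":0.23,"ty":0,"tz":0.192,"ax":0,"ay":0,"az":0},{"tx":0.27,"ty":0,"tz":0.225,"ax":0,"ay":0,"az":0},{"tx":0.31,"ty":0,"tz":0.258,"ax":0,"ay":0,"az":0},{"tx":0.345,"ty":0,"tz":0.288,"ax":0,"ay":0,"az":0},{"tx":0.375,"ty":0,"tz":0.313,"ax":0,"ay":0,"az":0},{"tx":0.4,"ty":0,"tz":0.333,"ax":0,"ay":0,"az":0},{"tx":0.415,"ty":0,"tz":0.346,"ax":0,"ay":0,"az":0}]}}

```text
clock: 19.38
ee_pos: [0.4814, 0.2239, 0.0418]
eef_rot: [-0.214, 0.731, 0.592, 0.265]
wrist_force: [-0.5, -1.9, -1.4]
width: 0.0454
gripper_force: 1.0
```

```bash
python3 - <<'E'
from h import *
o,p,r=cur(); print(o["clock"],p,o["joint_pos"],o["wrist_force"])
c=imaging.get_calibration("wrist"); w=imaging.get_image("wrist"); cv2.imwrite("pics/w10.png",w); pickle.dump(c,open("w10.pkl","wb"))
q=p[:2]+.0535*EY; f=rimfit(w,c,q); print(q,f)
for C in (q,f[0,1:3]): d=C-O; print("local",d@EX,d@EY)
for y in (-.04,): rel(*push(O+EY*y,78,-.004))
E
```

```text
19.375 [0.4814 0.2239 0.0418] [-0.0471  0.1073  1.9614  0.7919  1.0952 -0.2237] [-0.4748 -1.9192 -1.4015]
[0.4925 0.2762] [[  8.7032   0.4885   0.2762  98.    ]
 [  8.327    0.4885   0.2742 102.    ]
 [  6.3044   0.4725   0.2922  85.    ]
 [  6.2393   0.4905   0.2802  93.    ]]
local 0.00033193135564715614 -0.0493342429104847
local -0.003580192303249441 -0.0501680825098691
t [ 0.0469 -0.0018  0.0386] a [ 0.0001  0.0003 -0.    ]
```

Creep home in small steps, watching the force.

Request:
{"fn": "step_arm", "kwargs": {"steps": [{"tx":0.015,"ty":0,"tz":0.0125,"ax":0,"ay":0,"az":0},{"tx":0.03,"ty":0,"tz":0.025,"ax":0,"ay":0,"az":0},{"tx":0.04,"ty":0,"tz":0.0335,"ax":0,"ay":0,"az":0},{"tx":0.04,"ty":0,"tz":0.0335,"ax":0,"ay":0,"az":0}]}}

```text
clock: 19.92
ee_pos: [0.4831, 0.2315, 0.0419]
eef_rot: [-0.215, 0.731, 0.591, 0.265]
wrist_force: [-0.1, -0.9, -0.5]
width: 0.0454
gripper_force: 0.6
```

Request:
{"fn": "step_arm", "kwargs": {"steps": [{"tx":0.006,"ty":0,"tz":0.005,"ax":0,"ay":0,"az":0},{"tx":0.012,"ty":0,"tz":0.01,"ax":0,"ay":0,"az":0},{"tx":0.012,"ty":0,"tz":0.01,"ax":0,"ay":0,"az":0}]}}

```text
clock: 20.3
ee_pos: [0.4835, 0.2332, 0.0418]
eef_rot: [-0.214, 0.731, 0.592, 0.265]
wrist_force: [-2.1, -4.5, 0.1]
width: 0.0451
gripper_force: 2.2
```

Request:
{"fn": "step_arm", "kwargs": {"steps": [{"tx":0.006,"ty":0,"tz":0.005,"ax":0,"ay":0,"az":0},{"tx":0.012,"ty":0,"tz":0.01,"ax":0,"ay":0,"az":0},{"tx":0.012,"ty":0,"tz":0.01,"ax":0,"ay":0,"az":0}]}}

```text
clock: 20.68
ee_pos: [0.4841, 0.234, 0.0417]
eef_rot: [-0.213, 0.731, 0.592, 0.264]
wrist_force: [-4.8, -13.6, 5.0]
width: 0.0453
gripper_force: 6.8
```

Request:
{"fn": "step_arm", "kwargs": {"steps": [{"tx":0.006,"ty":0,"tz":0.005,"ax":0,"ay":0,"az":0},{"tx":0.012,"ty":0,"tz":0.01,"ax":0,"ay":0,"az":0},{"tx":0.012,"ty":0,"tz":0.01,"ax":0,"ay":0,"az":0}]}}

```text
clock: 21.05
ee_pos: [0.4844, 0.2347, 0.0416]
eef_rot: [-0.212, 0.731, 0.593, 0.263]
wrist_force: [-9.8, -24.6, 9.9]
width: 0.0452
gripper_force: 12.0
```

```bash
python3 - <<'E'
from h import *
o,p0,r0=cur(); print(o["clock"])
P=[(np.r_[p0[:2]-.10*EY,.05],r0),(np.r_[.45,.10,.18],tool(90,20,78)),(np.r_[.44,.12,.28],tool(120)),(np.r_[.435,.21,.28],tool(163)),(np.r_[.432,.30,.28],tool(205)),(np.r_[.432,.38,.22],tool(247))]
for i,(p,r) in enumerate(P): rel(p,r,p0,r0); p0,r0=p,r
E
```

```text
21.05
t [-0.4788 -0.0007 -0.4673] a [0. 0. 0.]
t [ 0.3515 -0.0354 -0.8336] a [ 0.006  -0.0539 -0.0327]
t [ 0.3495 -0.0207 -0.5866] a [ 0.0255 -0.0501 -0.0825]
t [0.5363 0.2711 0.    ] a [ 0.      0.     -0.1194]
t [0.1945 0.5679 0.    ] a [ 0.      0.     -0.1167]
t [-0.2254  0.4834  0.4   ] a [ 0.      0.     -0.1167]
```

Request:
{"fn": "step_arm", "kwargs": {"steps": [{"tx":-0.03,"ty":0,"tz":-0.025,"ax":0,"ay":0,"az":0},{"tx":-0.12,"ty":0,"tz":-0.1,"ax":0,"ay":0,"az":0},{"tx":-0.25,"ty":0,"tz":-0.23,"ax":0,"ay":0,"az":0},{"tx":-0.48,"ty":0,"tz":-0.46,"ax":0,"ay":0,"az":0},{"tx":-0.48,"ty":0,"tz":-0.46,"ax":0,"ay":0,"az":0}]}}

```text
clock: 21.68
ee_pos: [0.4649, 0.1389, 0.0495]
eef_rot: [-0.214, 0.732, 0.59, 0.267]
wrist_force: [-0.1, 0.1, 0.1]
width: 0.0453
gripper_force: 0.0
```

Request:
{"fn": "step_arm", "kwargs": {"steps": [{"tx":0.17,"ty":-0.02,"tz":-0.42,"ax":0.003,"ay":-0.02,"az":-0.015},{"tx":0.35,"ty":-0.035,"tz":-0.83,"ax":0.006,"ay":-0.054,"az":-0.033},{"tx":0.35,"ty":-0.035,"tz":-0.83,"ax":0.006,"ay":-0.054,"az":-0.033},{"tx":0.35,"ty":-0.035,"tz":-0.83,"ax":0.006,"ay":-0.054,"az":-0.033}]}}

```text
clock: 22.18
ee_pos: [0.4511, 0.1049, 0.1802]
eef_rot: [-0.096, 0.695, 0.697, 0.15]
wrist_force: [-0.0, 0.3, 0.0]
width: 0.0453
gripper_force: 0.0
```

Request:
{"fn": "step_arm", "kwargs": {"steps": [{"tx":0.17,"ty":-0.01,"tz":-0.3,"ax":0.008,"ay":-0.017,"az":-0.027},{"tx":0.35,"ty":-0.02,"tz":-0.58,"ax":0.017,"ay":-0.033,"az":-0.055},{"tx":0.35,"ty":-0.02,"tz":-0.587,"ax":0.0255,"ay":-0.05,"az":-0.0825},{"tx":0.35,"ty":-0.02,"tz":-0.587,"ax":0.0255,"ay":-0.05,"az":-0.0825},{"tx":0.35,"ty":-0.02,"tz":-0.587,"ax":0.0255,"ay":-0.05,"az":-0.0825}], "fingers": 0}}

```text
clock: 22.8
ee_pos: [0.4395, 0.1231, 0.2754]
eef_rot: [-0.004, 0.5, 0.866, 0.002]
wrist_force: [-0.3, 0.0, -0.1]
width: 0.085
gripper_force: 0.0
```

```bash
python3 - <<'E'
from h import *
o,p0,r0=cur(); print(o["clock"],p0,o["joint_pos"],r0.as_matrix()[:,2],o["wrist_force"])
P=[(np.r_[.435,.21,.28],tool(163)),(np.r_[.432,.30,.28],tool(205)),(np.r_[.432,.38,.22],tool(247))]
for i,(p,r) in enumerate(P): rel(p,r,p0,r0); p0,r0=p,r
E
```

```text
22.8 [0.4395 0.1231 0.2754] [ 0.1433 -0.1239  1.5409  0.0084  1.7287 -0.3793] [-0.0053  0.0076 -1.    ] [-0.3414  0.0206 -0.0776]
t [ 0.5169  0.2637 -0.0262] a [ 0.0004 -0.0014 -0.1194]
t [0.1945 0.5679 0.    ] a [ 0.      0.     -0.1167]
t [-0.2254  0.4834  0.4   ] a [ 0.      0.     -0.1167]
```

Request:
{"fn": "step_arm", "kwargs": {"steps": [{"tx":0.52,"ty":0.26,"tz":-0.03,"ax":0,"ay":0,"az":-0.12},{"tx":0.52,"ty":0.26,"tz":-0.03,"ax":0,"ay":0,"az":-0.12},{"tx":0.52,"ty":0.26,"tz":-0.03,"ax":0,"ay":0,"az":-0.12},{"tx":0.52,"ty":0.26,"tz":-0.03,"ax":0,"ay":0,"az":-0.12},{"tx":0.52,"ty":0.26,"tz":-0.03,"ax":0,"ay":0,"az":-0.12}]}}

```text
clock: 23.42
ee_pos: [0.4348, 0.2089, 0.2815]
eef_rot: [-0.002, 0.148, 0.989, 0.003]
wrist_force: [0.1, 0.5, -0.3]
width: 0.0855
gripper_force: 0.0
```

Request:
{"fn": "step_arm", "kwargs": {"steps": [{"tx":0.19,"ty":0.57,"tz":0,"ax":0,"ay":0,"az":-0.117},{"tx":0.19,"ty":0.57,"tz":0,"ax":0,"ay":0,"az":-0.117},{"tx":0.19,"ty":0.57,"tz":0,"ax":0,"ay":0,"az":-0.117},{"tx":0.19,"ty":0.57,"tz":0,"ax":0,"ay":0,"az":-0.117},{"tx":0.19,"ty":0.57,"tz":0,"ax":0,"ay":0,"az":-0.117}]}}

```text
clock: 24.05
ee_pos: [0.4325, 0.2992, 0.2828]
eef_rot: [-0.0, -0.217, 0.976, 0.003]
wrist_force: [-0.2, -0.4, 0.4]
width: 0.0854
gripper_force: 0.0
```

Request:
{"fn": "step_arm", "kwargs": {"steps": [{"tx":-0.22,"ty":0.48,"tz":0.2,"ax":0,"ay":0,"az":-0.117},{"tx":-0.22,"ty":0.48,"tz":0.2,"ax":0,"ay":0,"az":-0.117},{"tx":-0.22,"ty":0.48,"tz":0.4,"ax":0,"ay":0,"az":-0.117},{"tx":-0.22,"ty":0.48,"tz":0.4,"ax":0,"ay":0,"az":-0.117},{"tx":-0.22,"ty":0.48,"tz":0.4,"ax":0,"ay":0,"az":-0.117},{"tx":-0.22,"ty":0.48,"tz":0.4,"ax":0,"ay":0,"az":-0.117}]}}

```text
clock: 24.8
ee_pos: [0.4319, 0.3791, 0.2248]
eef_rot: [0.002, -0.553, 0.833, 0.003]
wrist_force: [-0.1, 0.7, -0.3]
width: 0.0853
gripper_force: 0.0
```

```bash
python3 - <<'E'
from h import *
o,p,r=cur(); print(o["clock"],p,o["joint_pos"],o["wrist_force"])
c=imaging.get_calibration("wrist"); w=imaging.get_image("wrist"); cv2.imwrite("pics/w11.png",w); pickle.dump(c,open("w11.pkl","wb"))
L=lambda f:pickle.load(open(f,"rb"))
print("check w2 (.4797,.211)",rimfit("pics/w2.png",L("w2.pkl"),[.48,.212],.072,.030,.014))
print(rimfit(w,c,[.432,.38],.072,.030,.02))
f=rimfit(w,c,[.432,.38],.072,.030,.02)[0]
rel([f[1],f[2],.07],tool(247))
E
```

```text
24.8 [0.4319 0.3791 0.2248] [ 0.6187  0.1465  1.3676  0.0058  1.6227 -2.1242] [-0.1344  0.7467 -0.3042]
check w2 (.4797,.211) [[ 21.5376   0.48     0.21   120.    ]
 [ 16.7401   0.48     0.212  120.    ]
 [ 14.6798   0.482    0.21   120.    ]
 [ 13.2596   0.482    0.212  120.    ]]
[[ 22.0951   0.432    0.378  120.    ]
 [ 21.6937   0.43     0.378  120.    ]
 [ 18.8341   0.432    0.38   120.    ]
 [ 17.6381   0.43     0.38   120.    ]]
t [ 0.0147 -0.0061  1.0329] a [0.0004 0.0012 0.0007]
```

Request:
{"fn": "step_arm", "kwargs": {"steps": [{"tx":0.004,"ty":0,"tz":0.3,"ax":0,"ay":0.001,"az":0},{"tx":0.006,"ty":0,"tz":0.6,"ax":0,"ay":0.001,"az":0},{"tx":0.006,"ty":0,"tz":0.85,"ax":0,"ay":0.001,"az":0},{"tx":0.006,"ty":0,"tz":0.99,"ax":0,"ay":0.001,"az":0},{"tx":0.006,"ty":0,"tz":0.99,"ax":0,"ay":0.001,"az":0},{"tx":0.006,"ty":0,"tz":0.99,"ax":0,"ay":0.001,"az":0}]}}

```text
clock: 25.6
ee_pos: [0.432, 0.38, 0.0774]
eef_rot: [0.001, -0.555, 0.832, 0.001]
wrist_force: [-0.0, -0.6, 0.0]
width: 0.0854
gripper_force: 0.0
```

Request:
{"fn": "step_arm", "kwargs": {"steps": [{"tx":0,"ty":0,"tz":0.05,"ax":0,"ay":0,"az":0},{"tx":0,"ty":0,"tz":0.05,"ax":0,"ay":0,"az":0},{"tx":0,"ty":0,"tz":0.05,"ax":0,"ay":0,"az":0}]}}

```text
clock: 25.98
ee_pos: [0.4313, 0.3796, 0.0687]
eef_rot: [-0.0, -0.555, 0.832, 0.001]
wrist_force: [-0.9, -0.7, 0.2]
width: 0.0857
gripper_force: 0.0
```

Request:
{"fn": "step_arm", "kwargs": {"steps": [{"tx":0,"ty":0,"tz":0,"ax":0,"ay":0,"az":0},{"tx":0,"ty":0,"tz":0,"ax":0,"ay":0,"az":0},{"tx":0,"ty":0,"tz":0,"ax":0,"ay":0,"az":0},{"tx":0,"ty":0,"tz":0,"ax":0,"ay":0,"az":0},{"tx":0,"ty":0,"tz":0,"ax":0,"ay":0,"az":0},{"tx":0,"ty":0,"tz":0,"ax":0,"ay":0,"az":0}], "fingers": 1, "grip_force": 30}}

```text
clock: 26.72
ee_pos: [0.4316, 0.3798, 0.069]
eef_rot: [0.0, -0.555, 0.832, 0.001]
wrist_force: [1.7, 0.2, 4.4]
width: 0.059
gripper_force: 32.6
```

Request:
{"fn": "step_arm", "kwargs": {"steps": [{"tx":0,"ty":0,"tz":-0.15,"ax":0,"ay":0,"az":0},{"tx":0,"ty":0,"tz":-0.4,"ax":0,"ay":0,"az":0},{"tx":0,"ty":0,"tz":-0.7,"ax":0,"ay":0,"az":0},{"tx":0,"ty":0,"tz":-0.9,"ax":0,"ay":0,"az":0},{"tx":0,"ty":0,"tz":-0.9,"ax":0,"ay":0,"az":0}]}}

```text
clock: 27.35
ee_pos: [0.4321, 0.3799, 0.2053]
eef_rot: [0.001, -0.555, 0.832, 0.001]
wrist_force: [-0.5, 0.5, -0.8]
width: 0.0588
gripper_force: 32.8
```

```bash
python3 - <<'E'
from h import *
o,p,r=cur(); print(o["clock"],p,o["joint_pos"],o["wrist_force"],o["width"])
c=imaging.get_calibration("wrist"); w=imaging.get_image("wrist"); cv2.imwrite("pics/w12.png",w); pickle.dump(c,open("w12.pkl","wb"))
T=O-.141*EY; print(T)
p0,r0=p,r
for q in (np.r_[.40,.29,p[2]],np.r_[T,p[2]],np.r_[T,.075]):
    rel(q,tool(247),p0,r0); p0,r0=q,tool(247)
E
```

```text
27.35 [0.4321 0.3799 0.2053] [ 0.6215  0.1567  1.3947  0.0024  1.5875 -2.1271] [-0.4631  0.4634 -0.8412] 0.05879533319620599
[0.4731 0.1866]
t [ 0.6359 -0.0319 -0.0023] a [0.0001 0.0006 0.0013]
t [ 0.4441 -0.718   0.    ] a [0. 0. 0.]
t [0.     0.     0.8685] a [0. 0. 0.]
```

Request:
{"fn": "step_arm", "kwargs": {"steps": [{"tx":0.05,"ty":0,"tz":-0.15,"ax":0,"ay":0,"az":0.001},{"tx":0.25,"ty":-0.01,"tz":-0.3,"ax":0,"ay":0,"az":0.001},{"tx":0.45,"ty":-0.02,"tz":-0.3,"ax":0,"ay":0,"az":0.001},{"tx":0.636,"ty":-0.032,"tz":-0.3,"ax":0,"ay":0,"az":0.001},{"tx":0.75,"ty":-0.2,"tz":-0.3,"ax":0,"ay":0,"az":0.001},{"tx":0.87,"ty":-0.4,"tz":-0.3,"ax":0,"ay":0,"az":0.001},{"tx":0.97,"ty":-0.58,"tz":-0.3,"ax":0,"ay":0,"az":0.001},{"tx":0.97,"ty":-0.58,"tz":-0.3,"ax":0,"ay":0,"az":0.001}]}}

```text
clock: 28.4
ee_pos: [0.456, 0.2097, 0.2444]
eef_rot: [-0.004, -0.551, 0.834, 0.002]
wrist_force: [-1.4, -0.0, -1.0]
width: 0.0587
gripper_force: 32.9
```

```bash
python3 - <<'E'
from h import *
o,p,r=cur(); print(o["clock"],p,o["joint_pos"],o["wrist_force"],o["width"])
T=O-.141*EY
p0,r0=p,r
for q in (np.r_[T,p[2]],np.r_[T,.13],np.r_[T,.072]):
    rel(q,tool(247),p0,r0); p0,r0=q,tool(247)
E
```

```text
28.4 [0.456  0.2097 0.2444] [ 0.3173 -0.012   1.4968  0.0014  1.6654 -2.4215] [-1.4101 -0.0484 -1.0453] 0.05871269204510633
t [ 0.0972 -0.1655 -0.0008] a [ 0.0012 -0.0007 -0.0002]
t [0.     0.     0.7625] a [0. 0. 0.]
t [0.     0.     0.3867] a [0. 0. 0.]
```

Request:
{"fn": "step_arm", "kwargs": {"steps": [{"tx":0.06,"ty":-0.1,"tz":0,"ax":0,"ay":0,"az":0},{"tx":0.097,"ty":-0.165,"tz":0,"ax":0,"ay":0,"az":0},{"tx":0.097,"ty":-0.165,"tz":0.2,"ax":0,"ay":0,"az":0},{"tx":0.097,"ty":-0.165,"tz":0.45,"ax":0,"ay":0,"az":0},{"tx":0.097,"ty":-0.165,"tz":0.65,"ax":0,"ay":0,"az":0},{"tx":0.097,"ty":-0.165,"tz":0.76,"ax":0,"ay":0,"az":0},{"tx":0.097,"ty":-0.165,"tz":0.76,"ax":0,"ay":0,"az":0},{"tx":0.097,"ty":-0.165,"tz":0.76,"ax":0,"ay":0,"az":0}]}}

```text
clock: 29.4
ee_pos: [0.474, 0.189, 0.1356]
eef_rot: [0.001, -0.553, 0.833, 0.001]
wrist_force: [0.7, -0.3, -0.5]
width: 0.0589
gripper_force: 32.9
```

```bash
python3 - <<'E'
from h import *
o,p,r=cur(); print(o["clock"],p,o["joint_pos"],o["wrist_force"],o["width"],r.as_matrix()[:,2])
d=p[:2]-O; print("local",d@EX,d@EY)
c=imaging.get_calibration("wrist"); w=imaging.get_image("wrist"); cv2.imwrite("pics/w13.png",w); pickle.dump(c,open("w13.pkl","wb"))
# glass rim in the hand: rim about .0025 above the TCP
f=rimfit(w,c,p[:2],p[2]+.003,.030,.01); print(f)
rel(np.r_[O-.141*EY,.072],tool(247))
E
```

```text
29.4 [0.474  0.189  0.1356] [ 0.2672  0.055   1.6477  0.0017  1.4382 -2.4754] [ 0.7102 -0.2749 -0.5093] 0.058869379133733475 [ 0.0002  0.0018 -1.    ]
local 0.0004152142373447007 -0.13847325735112936
[[ 14.8752   0.474    0.187  120.    ]
 [ 14.4463   0.472    0.187  120.    ]
 [ 13.9736   0.472    0.189  120.    ]
 [ 11.755    0.474    0.185  120.    ]]
t [0.0186 0.0002 0.4256] a [0.     0.0003 0.0003]
```

Request:
{"fn": "step_arm", "kwargs": {"steps": [{"tx":0.01,"ty":0,"tz":0.15,"ax":0,"ay":0,"az":0},{"tx":0.01,"ty":0,"tz":0.28,"ax":0,"ay":0,"az":0},{"tx":0.01,"ty":0,"tz":0.36,"ax":0,"ay":0,"az":0},{"tx":0.01,"ty":0,"tz":0.41,"ax":0,"ay":0,"az":0},{"tx":0.01,"ty":0,"tz":0.43,"ax":0,"ay":0,"az":0},{"tx":0.01,"ty":0,"tz":0.43,"ax":0,"ay":0,"az":0},{"tx":0.01,"ty":0,"tz":0.43,"ax":0,"ay":0,"az":0}]}}

```text
clock: 30.32
ee_pos: [0.4728, 0.1875, 0.0702]
eef_rot: [-0.0, -0.553, 0.833, 0.001]
wrist_force: [0.8, -0.2, -1.7]
width: 0.0586
gripper_force: 32.9
```

Request:
{"fn": "step_arm", "kwargs": {"steps": [{"tx":0,"ty":0,"tz":0.007,"ax":0,"ay":0,"az":0},{"tx":0,"ty":0,"tz":0.012,"ax":0,"ay":0,"az":0},{"tx":0,"ty":0,"tz":0.012,"ax":0,"ay":0,"az":0}]}}

```text
clock: 30.7
ee_pos: [0.4729, 0.1877, 0.0689]
eef_rot: [0.0, -0.553, 0.833, 0.001]
wrist_force: [-1.8, 0.0, 5.5]
width: 0.0588
gripper_force: 33.3
```

Request:
{"fn": "step_arm", "kwargs": {"steps": [{"tx":0,"ty":0,"tz":-0.01,"ax":0,"ay":0,"az":0},{"tx":0,"ty":0,"tz":-0.01,"ax":0,"ay":0,"az":0},{"tx":0,"ty":0,"tz":-0.01,"ax":0,"ay":0,"az":0},{"tx":0,"ty":0,"tz":-0.01,"ax":0,"ay":0,"az":0},{"tx":0,"ty":0,"tz":-0.15,"ax":0,"ay":0,"az":0},{"tx":0,"ty":0,"tz":-0.4,"ax":0,"ay":0,"az":0},{"tx":0,"ty":0,"tz":-0.8,"ax":0,"ay":0,"az":0},{"tx":0,"ty":0,"tz":-1.0,"ax":0,"ay":0,"az":0},{"tx":0,"ty":0,"tz":-1.0,"ax":0,"ay":0,"az":0}], "fingers": 0}}

```text
clock: 31.82
ee_pos: [0.4742, 0.1877, 0.2212]
eef_rot: [0.003, -0.553, 0.833, -0.0]
wrist_force: [0.1, -0.0, -0.8]
width: 0.0855
gripper_force: 0.0
```

Request:
{"fn": "step_arm", "kwargs": {"steps": [{"tx":-0.35,"ty":0.15,"tz":-0.6,"ax":0,"ay":0,"az":0},{"tx":-0.7,"ty":0.4,"tz":-0.7,"ax":0,"ay":0,"az":0},{"tx":-0.9,"ty":0.6,"tz":-0.7,"ax":0,"ay":0,"az":0},{"tx":-0.9,"ty":0.6,"tz":-0.7,"ax":0,"ay":0,"az":0},{"tx":-0.9,"ty":0.6,"tz":-0.7,"ax":0,"ay":0,"az":0}]}}

```text
clock: 32.45
ee_pos: [0.442, 0.3469, 0.321]
eef_rot: [-0.002, -0.554, 0.833, 0.001]
wrist_force: [0.7, -0.6, 0.1]
width: 0.0855
gripper_force: 0.0
```

```bash
python3 - <<'E'
from h import *
o,p,r=cur(); print(o["clock"],p,o["joint_pos"],o["wrist_force"],o["width"])
c=imaging.get_calibration("wrist"); w=imaging.get_image("wrist"); cv2.imwrite("pics/w14.png",w); pickle.dump(c,open("w14.pkl","wb"))
J=O-.04*EY; G=O-.139*EY
for n,q,z,rad in (("jar",J,.122,.039),("glass",G,.072,.030)):
    f=rimfit(w,c,q,z,rad,.014); print(n,f); 
    for k in f[:2]: d=k[1:3]-O; print("local",d@EX,d@EY)
t=imaging.get_image("top"); s=imaging.get_image("side")
m=np.zeros((600,800,3),np.uint8); m[:375]=cv2.resize(w[:300],(800,375)); m[375:600,:400]=cv2.resize(t[180:240,220:327],(400,225)); m[375:600,400:]=cv2.resize(s[145:200,245:343],(400,225)); cv2.imwrite("pics/m14.png",m)
E
```

```text
32.45 [0.442  0.3469 0.321 ] [ 0.5636  0.1139  1.2146  0.0016  1.8177 -2.18  ] [ 0.6667 -0.5513  0.1366] 0.0854591534070658
jar [[ 11.9044   0.4922   0.2834 120.    ]
 [ 11.7608   0.4922   0.2814 120.    ]
 [ 11.4327   0.4942   0.2814 120.    ]
 [ 11.0905   0.4862   0.2754 120.    ]]
local -0.00153914202975612 -0.04237298162914051
local -0.0011222222300639206 -0.044329043458588804
glass [[ 25.1966   0.4735   0.1886 120.    ]
 [ 23.6021   0.4715   0.1886 120.    ]
 [ 17.9119   0.4735   0.1866 120.    ]
 [ 16.5411   0.4735   0.1906 120.    ]]
local 1.1843160162873744e-17 -0.139
local -0.001956061829448285 -0.13941691979969223
```

View pics/m14.png

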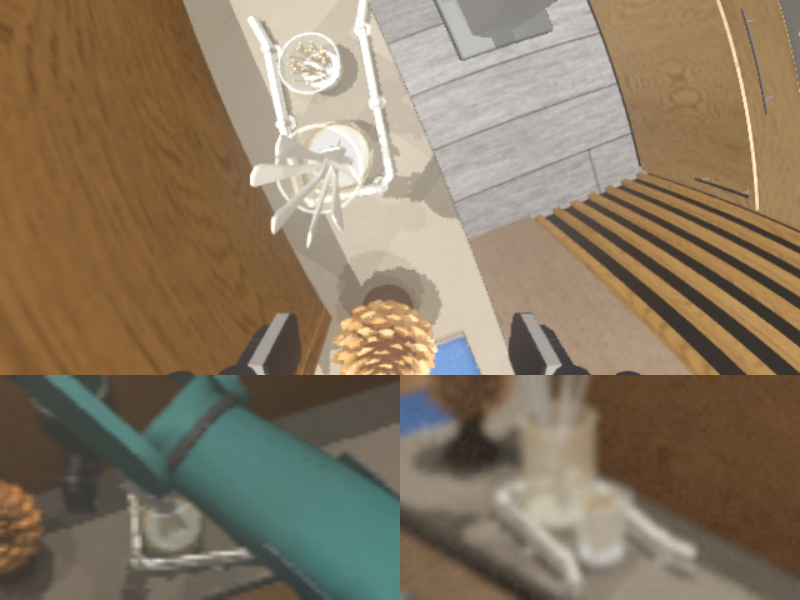

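The last picture shows the jar upright against the closed end. The glass stands upright inside the rail in front of it, and the gripper is clear of both.

```bash
python3 -c "
from rig import ticket; print(ticket.hand_in())"
```

```text
the job is handed in; nothing more can be done
None
```

The job is handed in at about 32.5 s: the jar was slid along the counter until it stopped against the closed end, and the glass stands upright inside the rail in front of it, with nothing else on the counter touched.

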